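# Hang a print clip on the bent drying rail

## Robot

A 6-joint arm with a two-finger parallel gripper is mounted at the origin on the work surface. World frame = base frame: x ahead of the robot, y to its left, z up, the work surface at z = 0. Lengths are in mm, angles in rad, forces in N, time in s.
With the tool pointing down it reaches from about 225 to 875 mm from the base axis. Payload 3.4 kg.
Tool frame: the origin (TCP) lies midway between the tips of the shut fingers; the grasp point (between the pads) lies 19 mm behind it; z points along the fingers, y is the direction in which the jaws open and shut (so a half turn about z gives the same grasp; the last joint's range is limited). The gripper opens to 85 mm and grips with 20 to 120 N. Pads are 22 mm wide; open, the fingers measure 114 mm over their backs; the gripper's body (76 mm by 85 mm) begins 54 mm behind the grasp point. The pads swing forward as they close: fully open they stand 13 mm farther back than shut.
Start: joints at [1.195, 0.276, 1.505, -0, 1.361, -0.121], TCP at [144.945, 556.465, 231.328] pointing down, gripper open.
Joint ranges: [-2.89, 2.89], [-0.75, 2.08], [0.22, 2.7], [-1.18, 4.32], [0.11, 2.71], [-2.7, 2.7]. Speed limits (rad/s): [2.57, 2.57, 3.14, 3.14, 3.14, 3.14].

## Interface

Orientations are given as a rotation vector (axis times angle).
In Python, from plant import arm gives the robot as it stands.
- The arm moves only by the shell command python3 -m inch 'ROWS' [OPENING]. ROWS is JSON, a list of rows, each a list of 6 numbers: the shift along the tool's x, y, z in units of 30 mm (1.0 is 30 mm), then the turn, a rotation vector about the tool's x, y, z in units of 5 degrees (1.0 is 5 degrees). In form: [[dx, dy, dz, rx, ry, rz], ...]. A call has exactly 5 rows; each row shifts and turns the commanded pose from where the row before left it, along the tool's axes as they then stand; what a row does not reach is not made up. A row lasts 1/12 s, in which the tool goes at most 41.7 mm and 7.16 degrees, less where a joint would pass 70% of its speed; a pose out of reach is approached as far as the arm can. A call is refused whole if a number of a shift passes 1 or a number of a turn 1, either way. A call with a gripper value outside its range is refused whole. OPENING is the opening, from 0 (shut) to 1 (fully open), set as the call begins (- or left out, the last holds). The fingers move at their own pace and stop on an object; the grip force is fixed at half the most. Time passes only in rows, so rows that do not move let the fingers close, or fill a call up. It gives the time, the measured TCP pose, the force and the opening at its end, in the units of the state.
- arm.read_state(): the state, without advancing time (a new reading comes with each control period).
- arm.camera(name): name is "side" or "top" or "wrist"; returns the picture (480x640x3 uint8, red, green, blue); there is no depth.
- arm.camera_model(name): a dict with "fovy" (degrees; the focal length in pixels is half the picture's height over the tangent of half this angle, whatever the lens; pixels are square), "cx", "cy" (the principal point, pixels), "k1" (the pictures are not rectified: a ray, as slopes to the right and down, at radius r is drawn at 1 + k1 r^2 times it, then the intrinsics apply), "eye" and "orientation" of the camera in the world; the wrist camera has in their place "T_tool_cam" (4x4, takes a point from camera to tool coordinates, whose origin is the TCP and whose axes are the flange's). Camera axes: x right, y down, z forward; pixel columns grow to the right and rows downward; lengths in mm; the calibration is good to about 2 mm. A picture is of the moment at which its call begins: read the wrist's pose just before it. camera_model takes no time and is no camera call.
- arm.finish_job(): hands the job in, once; it reports no verdict.
The state is a dict: "t": time; "joint_positions": joint angles; "joint_velocities": joint speeds; "joint_torque": joint torques, N m; "tool_pos": TCP position; "eef_rot": TCP orientation; "wrist_force": force on the tool from outside, world axes, zero at the start; "ft_torque": the same for the moment, N m; "gripper_width": finger opening in mm.
Only numpy, scipy, OpenCV 4.12 (cv2) and the standard library are available. Lean on these libraries where they do the work, as an engineer would, in place of code of your own. Each camera call takes 0.05 s, during which the arm holds its last target.

## Task

Pick up the clip hanger by its red tab, thread its sleeve onto the open end of the bent drying rail and slide it round the bend, turning it with the rod, until it meets the stop: the black buffer on the brass collar. Press it against the buffer with a light but definite push (about 8 N, held for a second), then let go so that it hangs there upright. Never force it: keep the load of the hanger on the rod below 8 N and on the stop below 12 N, and leave the tub, bottle, tin and brayer alone.

Things in the scene. Friction and masses are not known exactly. Their poses are not given: they have to be found in the camera images.
- rail: Fixed rail: grey foot 100 x 100 x 12 mm, 18 mm post with 22 mm ball cap, level 12 mm steel rod, axis 130 mm up. Origin: under the foot's centre, z up. Drawn plan of the rod axis in this frame, mm: from the post (0, 0) straight along +x to (80, 0), quarter circle of radius 130 about (80, -130) to (210, -130), straight along -y to its open round end at (210, -196).
- rail_tip (a point): extreme point of the rod's open round end, on its axis; y points along the rod's 66 mm straight lead-in, into the rod, z up. The rod was bent by hand: its home straight is true, but the bend and lead-in stray from the drawn plan sideways, up to 8 mm mid-bend and 42 mm at the tip, with slight kinks of up to 7 degrees. It is rigid.
- stop: Fixed brass octagonal collar on the rod's home straight, 22 to 28 mm from the post's axis, 12 mm long, 28 mm across. Origin: its centre, on the rod axis; x along the rod away from the post. A black threaded buffer, 22 mm across, screwed out of it to an unknown setting meets the hanger: its rigid face lies 6 to 20 mm from this origin along +x.
- hanger: Loose clip hanger, 0.11 to 0.22 kg, standing on its jaw. Origin: centre of its underside; z up, x along its bore, both ends alike. Dark steel jaw 24 (x) x 50 (y) x 14 mm, neck 16 x 40 mm above it, octagonal aluminium sleeve 24 mm long, 23 mm outside, 15 mm bore; red grip tab 10 mm thick (x), 30 mm wide (y), from 56 to 100 mm above the underside.
- bore (a point): centre of the hanger's bore, 45 mm above its underside; axes as hanger. The mass centre lies below it, so on the rod the hanger hangs upright. On the bend the straight bore leaves about 1 mm of play each way.
- ink_tub: bystander: loose open yellow ink tub, 68 mm across, 50 mm high, standing inside the rail's bend; origin under its centre
- bottle: bystander: loose amber bottle, 56 mm across, 120 mm high; origin under its centre
- tin: bystander: loose steel tin, 80 mm across, 70 mm high, with a brush sticking out to 165 mm; origin under its centre
- brayer: bystander: loose ink roller lying down, 168 mm long, 36 mm high; its origin lies on the table between the roller (+x) and the wooden handle (-x)
Things that resemble listed ones, but are neither listed nor needed, are in the scene too. Of the things that look like the hanger, take the one that is farthest from the robot's base at the start.

How it is judged (in metres and radians):
On the way, in this order (a step that is already met when the one before it is completed fails the run):
1. the hanger is threaded on the rod's straight lead-in (y of bore in the frame of rail_tip between 0.014 and 0.09 m and x of bore in the frame of rail_tip between -0.006 and 0.006 m and z of bore in the frame of rail_tip between -0.006 and 0.006 m), for 0.1 s.
2. on the home straight, the hanger is pressed against the stop with more than 4 N (y of bore in the frame of rail between -0.005 and 0.005 m and z of bore in the frame of rail between 0.122 and 0.138 m and angle between the x axis of hanger and the x axis of rail, either way round below 0.17 rad and contact force between hanger and stop above 4 N), for 0.4 s.
At the end, for the whole second after the job is handed in: The hanger hangs on the rod's home straight at the stop where it was pressed (its bore's centre 14 to 35.5 mm from the collar's centre), bore along the rod within 10 degrees, upright within 14 degrees, at rest and released (y of bore in the frame of rail between -0.005 and 0.005 m and z of bore in the frame of rail between 0.122 and 0.138 m and angle between the x axis of hanger and the x axis of rail, either way round below 0.17 rad and x of bore in the frame of stop between 0.014 and 0.0355 m and angle between hanger's own z axis and vertical below 0.25 rad and linear speed of hanger below 0.02 m/s and contact force between hanger and the fingers below 0.05 N); the robot touches nothing.
It fails at once if more than 8 N between hanger and rail (contact force between hanger and rail above 8 N).
It fails at once if more than 12 N between hanger and stop (contact force between hanger and stop above 12 N).
It fails at once if the tub, bottle, tin or brayer is moved by more than 20 mm (distance of any of ink_tub, bottle, tin, brayer from where it was at the start of the episode above 0.02 m).
It also fails if it takes over 72 s, if anything falls off the work surface, if the arm or the gripper's body presses on something with over 40 N, if the wrist force passes 120 N, or if a joint passes its speed limit or range.

## Working session

There is one attempt and no reset: what is moved stays moved. The work goes in short steps, Python scripts to look and compute and a shell command to move; the robot and the scene stay as the last step left them, time stands still between calls to the robot, and variables do not carry over. Pictures are saved under pics/ and viewed, and the job is handed in when it is done.

```bash
ls; mkdir -p pics
python3 - <<'E'
from plant import arm
import cv2,json
print(arm.read_state())
for n in ["side","top","wrist"]:
    print(n,arm.camera_model(n))
    cv2.imwrite(f"pics/{n}0.png",arm.camera(n)[:,:,::-1])
E
```

```text
pics
{'t': 0.0, 'joint_positions': array([ 1.19499785e+00,  2.76604312e-01,  1.50615337e+00,  7.81223332e-06,
        1.36070937e+00, -1.21014058e-01]), 'joint_velocities': array([ 9.11689370e-04, -2.63691910e-04, -6.61238542e-05,  2.48860478e-04,
        7.64231650e-04,  6.88019768e-04]), 'joint_torque': array([-1.76458718e-03, -4.16787422e+01, -2.45813406e+01, -5.37989345e-04,
        1.12770501e-02, -2.21663532e-05]), 'tool_pos': array([144.73139111, 555.9278307 , 230.42634649]), 'eef_rot': array([-3.99075706e-01, -3.11566895e+00,  2.85054257e-03]), 'wrist_force': array([-0.69927381, -0.42187121,  0.60926643]), 'ft_torque': array([-0.01727531, -0.01070753,  0.00178264]), 'gripper_width': 85.35084273561345}
side {'fovy': 54.840026225344225, 'cx': 318.610488296193, 'cy': 245.04068859120702, 'k1': -0.11961301347593455, 'eye': array([  18.04015019, -599.70061325,  985.20526007]), 'orientation': array([-2.35915224,  0.73322482, -0.28673285])}
top {'fovy': 43.94730715558012, 'cx': 330.94119522013165, 'cy': 239.31505788254134, 'k1': -0.00528383863521442, 'eye': array([ 210.5662444 ,   -1.29223532, 1250.2301312 ]), 'orientation': array([-2.08781081,  2.12216032, -0.23424047])}
wrist {'fovy': 62.63074493132225, 'cx': 321.0227048808433, 'cy': 236.942333505637, 'k1': -0.07664553626982919, 'T_tool_cam': array([[-4.50926905e-04, -9.61342322e-01, -2.75355654e-01,
         7.04597374e+01],
       [ 9.99999799e-01, -5.56102365e-04,  3.03890344e-04,
         7.27967799e-01],
       [-4.45268579e-04, -2.75355461e-01,  9.61342380e-01,
        -1.41905750e+02],
       [ 0.00000000e+00,  0.00000000e+00,  0.00000000e+00,
         1.00000000e+00]])}
```

View pics/side0.png

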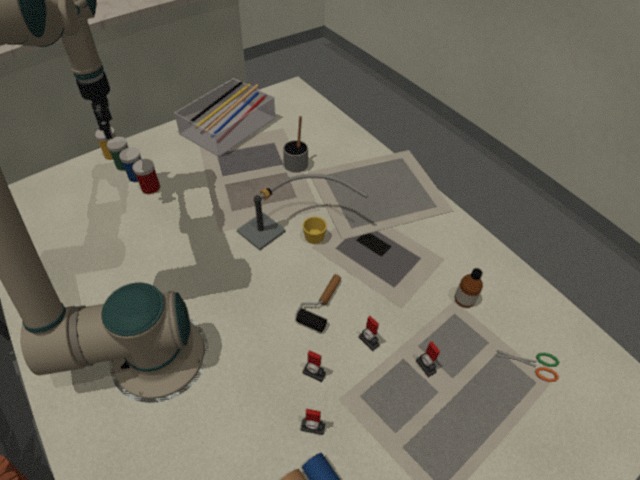

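View pics/top0.png

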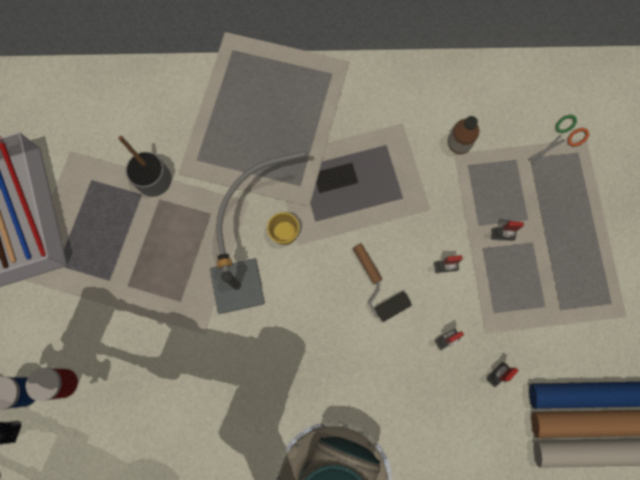

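View pics/wrist0.png

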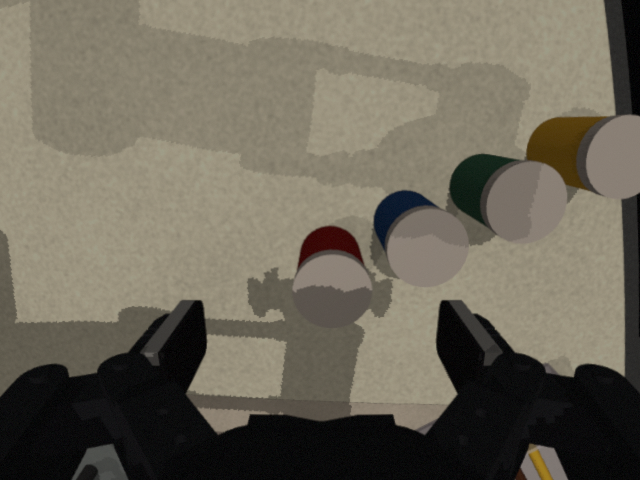

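Candidates for the hanger in the top picture are (505,231), (448,264), (449,338) and (502,374). The robot's base is at about (335,470), so (505,231), seen in the side view at (428,358), looks farthest. I'll check this with rays.

```bash
cat > h.py <<'E'
from plant import arm
import numpy as np, cv2
from scipy.spatial.transform import Rotation as R
def cam(n,st=None):
    m=arm.camera_model(n); f=240/np.tan(np.radians(m['fovy']/2))
    K=np.array([[f,0,m['cx']],[0,f,m['cy']],[0,0,1]]); D=np.array([m['k1'],0,0,0,0.])
    if n=='wrist':
        st=st or arm.read_state(); T=m['T_tool_cam']; Rt=R.from_rotvec(st['eef_rot']).as_matrix()
        Rc=Rt@T[:3,:3]; e=st['tool_pos']+Rt@T[:3,3]
    else: Rc=R.from_rotvec(m['orientation']).as_matrix(); e=m['eye']
    return K,D,Rc,np.array(e,float)
def ray(c,uv):
    K,D,Rc,e=c; u=cv2.undistortPoints(np.array(uv,float).reshape(-1,1,2),K,D).reshape(-1,2)
    d=np.c_[u,np.ones(len(u))]@Rc.T; return e,d/np.linalg.norm(d,axis=1)[:,None]
def onz(c,uv,z):
    e,d=ray(c,uv); return e+d*((z-e[2])/d[:,2])[:,None]
def proj(c,P):
    K,D,Rc,e=c; p=(np.atleast_2d(P)-e)@Rc
    return cv2.projectPoints(p,np.zeros(3),np.zeros(3),K,D)[0].reshape(-1,2)
def tri(obs): # [(cam,uv)]
    A=np.zeros((3,3));b=np.zeros(3)
    ds=[]
    for c,uv in obs:
        e,d=ray(c,[uv]);d=d[0];M=np.eye(3)-np.outer(d,d);A+=M;b+=M@e;ds.append((e,d))
    X=np.linalg.solve(A,b); return X,[np.linalg.norm(np.cross(X-e,d)) for e,d in ds]
def snap(n,name):
    st=arm.read_state(); im=arm.camera(n)[:,:,::-1].copy(); cv2.imwrite(f'pics/{name}.png',im); return st,im
E
python3 - <<'E'
from h import *
t=cam('top');s=cam('side')
# red blobs
for n in ['top','side']:
    im=cv2.imread(f'pics/{n}0.png'); hs=cv2.cvtColor(im,cv2.COLOR_BGR2HSV)
    m=((hs[...,0]<8)|(hs[...,0]>172))&(hs[...,1]>150)&(hs[...,2]>80)
    N,l,st,ce=cv2.connectedComponentsWithStats(m.astype(np.uint8))
    for i in range(1,N):
        if st[i,4]>30: 
            print(n,st[i],ce[i].round(1), onz(cam(n),[ce[i]],80)[0].round(0), round(np.linalg.norm(onz(cam(n),[ce[i]],80)[0,:2])))
im=cv2.imread('pics/top0.png'); 
cv2.imwrite('pics/c_top_rail.png',cv2.resize(im[130:330,130:360],None,fx=3,fy=3,interpolation=cv2.INTER_CUBIC))
im2=cv2.imread('pics/side0.png')
cv2.imwrite('pics/c_side_rail.png',cv2.resize(im2[120:270,200:400],None,fx=4,fy=4,interpolation=cv2.INTER_CUBIC))
a=cv2.resize(im[200:270,460:560],None,fx=4,fy=4,interpolation=cv2.INTER_CUBIC);b=cv2.resize(im2[320:390,380:480],None,fx=4,fy=4,interpolation=cv2.INTER_CUBIC)
cv2.imwrite('pics/c_h.png',np.hstack([a,b]))
E
```

```text
top [  0 143  44 112 486] [ 21.2 196.1] [575. 630.  80.] 853
top [508 222  15   6  66] [514.5 224.4] [ 498. -377.   80.] 625
top [448 257  13   5  49] [453.7 258.5] [ 430. -250.   80.] 497
top [449 333  13   8  49] [455.1 336.5] [ 276. -243.   80.] 367
top [505 369  12  11  64] [510.4 374.2] [ 202. -345.   80.] 400
side [247  97  17  16  40] [256.2 103.6] [644. 650.  80.] 915
side [367 317  11  18  94] [371.8 324.1] [ 427. -248.   80.] 494
side [426 342  14  19 113] [432.5 350.1] [ 495. -374.   80.] 621
side [308 351  13  15 100] [313.8 357.1] [ 274. -241.   80.] 365
side [306 409  14  13 102] [312.7 414.2] [ 202. -342.   80.] 397
```

View pics/c_h.png

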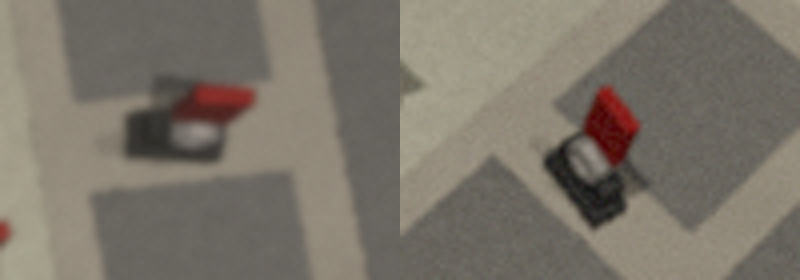

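View pics/c_top_rail.png

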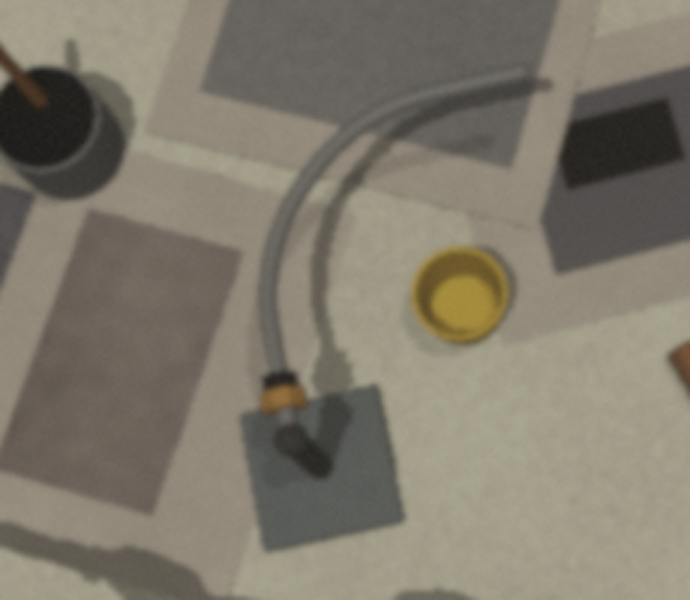

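View pics/c_side_rail.png

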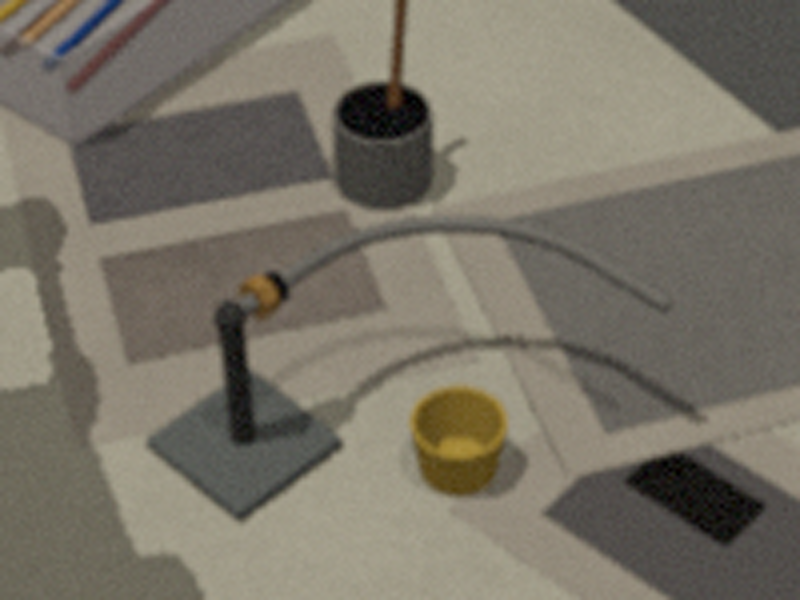

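The choice is confirmed: of the four hangers, at 625, 497, 400 and 367 mm from the base, the far one (top pixel 514,224) is the target. Next I'll estimate the rod roughly from the top view at z=130.

Run:
```python
from h import *
t=cam('top');s=cam('side')
def cr(u,v): return (130+u/3-.33,130+v/3-.33)
for nm,p in dict(cap=(291,438),collar=(283,398),buffer=(279,378),b1=(269,300),b2=(290,210),b3=(350,135),b4=(430,95),l1=(480,80),tip=(527,70)).items():
    print(nm,cr(*p),onz(t,[cr(*p)],130)[0].round(1))
print('foot',[onz(t,[cr(*p)],12)[0].round(0).tolist() for p in [(240,415),(378,385),(404,520),(266,550)]])
def cs(u,v): return (200+u/4-.4,120+v/4-.4)
for nm,p in dict(cap=(231,316),collar=(262,295),tip=(667,303)).items(): print(nm,onz(s,[cs(*p)],130)[0].round(1))
print('tub',onz(t,[(283.5,228)],50),'tin',onz(t,[(144,170)],70))
print(tri([(t,cr(527,70)),(s,cs(667,303))]))
```

```text
cap (226.67, 275.67) [394.3 195.4 130. ]
collar (224.0033333333333, 262.33666666666664) [420.2 201.1 130. ]
buffer (222.67, 255.67) [433.3 204.  130. ]
b1 (219.33666666666667, 229.67) [484.7 211.7 130. ]
b2 (226.33666666666667, 199.67) [545.  199.4 130. ]
b3 (246.33666666666667, 174.67) [595.9 161.  130. ]
b4 (273.0033333333334, 161.33666666666664) [622.9 108.4 130. ]
l1 (289.67, 156.33666666666664) [632.8  75.2 130. ]
tip (305.33666666666664, 153.00333333333333) [639.4  43.9 130. ]
foot [[431.0, 252.0, 12.0], [451.0, 156.0, 12.0], [355.0, 136.0, 12.0], [336.0, 232.0, 12.0]]
cap [392.9 194.2 130. ]
collar [419.8 199.8 130. ]
tip [638.3  43.9 130. ]
tub [[505.67494438  93.63613142  50.        ]] tin [[630.3662264  383.82856219  70.        ]]
(array([639.08337423,  44.13952006, 129.53793383]), [np.float64(0.46003862276087054), np.float64(0.46003862276098123)])
```

```bash
python3 -m inch '[[-0.2,-0.1,-0.9,0,0,0],[-0.7,-0.5,-0.9,0,0,0],[-0.95,-0.7,-0.6,0,0,0],[-0.95,-0.7,-0.5,0,0,0],[-0.95,-0.7,-0.4,0,0,0]]' 1; python3 -m inch '[[-0.95,-0.7,0,0,0,0],[-0.95,-0.7,0,0,0,0],[-0.95,-0.7,0,0,0,0],[-0.95,-0.7,0,0,0,0],[-0.95,-0.7,0,0,0,0]]'; python3 -m inch '[[-0.95,-0.7,0,0,0,0],[-0.95,-0.7,0,0,0,0],[-0.95,-0.7,0,0,0,0],[-0.95,-0.7,0,0,0,0],[-0.95,-0.7,0,0,0,0]]'
```

```text
t: 0.57
tool_pos: [234.0, 448.9, 331.5]
eef_rot: [0.397, 3.116, 0.002]
wrist_force: [-0.1, -0.3, -0.5]
gripper_width: 85.4
t: 0.98
tool_pos: [345.4, 310.6, 330.2]
eef_rot: [-0.399, -3.116, -0.0]
wrist_force: [0.8, -0.1, 0.1]
gripper_width: 85.6
t: 1.4
tool_pos: [456.9, 173.1, 330.1]
eef_rot: [-0.399, -3.116, -0.0]
wrist_force: [-0.0, -0.0, -0.3]
gripper_width: 85.2
```

```bash
python3 -m inch '[[-0.9,-0.7,0,0,0,0],[-0.9,-0.7,0,0,0,0],[-0.9,-0.7,0,0,0,1],[0,0,0,0,0,1],[0,0,0,0,0,1]]'; python3 -m inch '[[0,0,0,0,0,1],[0,0,0,0,0,1],[0,0,0,0,0,1],[0,0,0,0,0,1],[0,0,0,0,0,1]]';python3 -m inch '[[0,0,0,0,0,1],[0,0,0,0,0,1],[0,0,0,0,0,1],[0,0,0,0,0,1],[0,0,0,0,0,1]]';python3 -m inch '[[0,0,0,0,0,0],[0,0,0,0,0,0],[0,0,0,0,0,0],[0,0,0,0,0,0],[0,0,0,0,0,0]]'; python3 -c "
from h import *
print(snap('wrist','w1')[0]['tool_pos'])"
```

```text
t: 1.82
tool_pos: [519.8, 91.3, 329.3]
eef_rot: [-0.814, -3.033, 0.001]
wrist_force: [0.0, 0.6, -0.4]
gripper_width: 85.0
t: 2.23
tool_pos: [518.6, 93.2, 329.9]
eef_rot: [-1.447, -2.788, 0.0]
wrist_force: [0.5, -0.5, 0.1]
gripper_width: 85.4
t: 2.65
tool_pos: [518.6, 93.3, 329.9]
eef_rot: [-2.016, -2.409, 0.001]
wrist_force: [0.2, -0.1, -0.9]
gripper_width: 85.3
t: 3.07
tool_pos: [518.7, 93.3, 330.2]
eef_rot: [-2.01, -2.414, 0.0]
wrist_force: [0.4, 0.7, -0.1]
gripper_width: 85.4
[518.74154143  93.27812646 330.23695579]
```

View pics/w1.png

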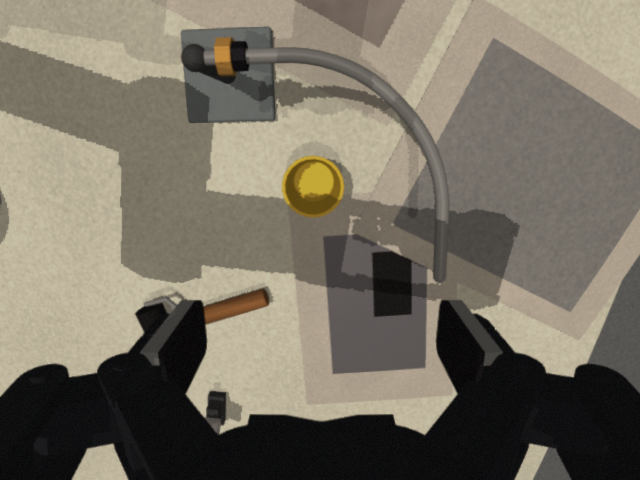

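Run:
```python
import cv2,numpy as np
im=cv2.imread('pics/w1.png')
cv2.imwrite('pics/w1a.png',cv2.resize(im[35:185,260:460],None,fx=4,fy=4,interpolation=cv2.INTER_CUBIC))
a=cv2.resize(im[150:290,390:490],None,fx=4,fy=4,interpolation=cv2.INTER_CUBIC)
b=cv2.resize(im[20:120,170:300],None,fx=3,fy=3,interpolation=cv2.INTER_CUBIC)
c=np.zeros((560,790,3),np.uint8);c[:560,:400]=a;c[:300,400:790]=b
cv2.imwrite('pics/w1b.png',c)
```

```text
(no output)
```

View pics/w1a.png

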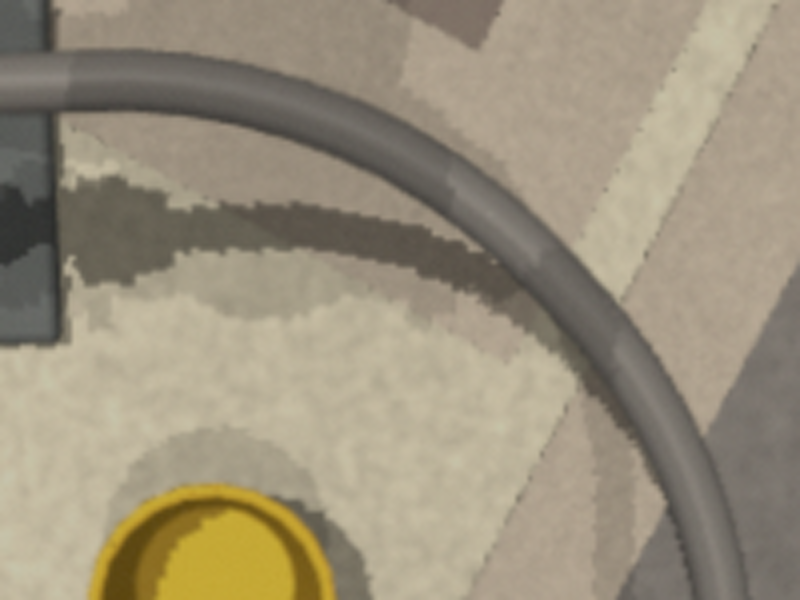

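View pics/w1b.png

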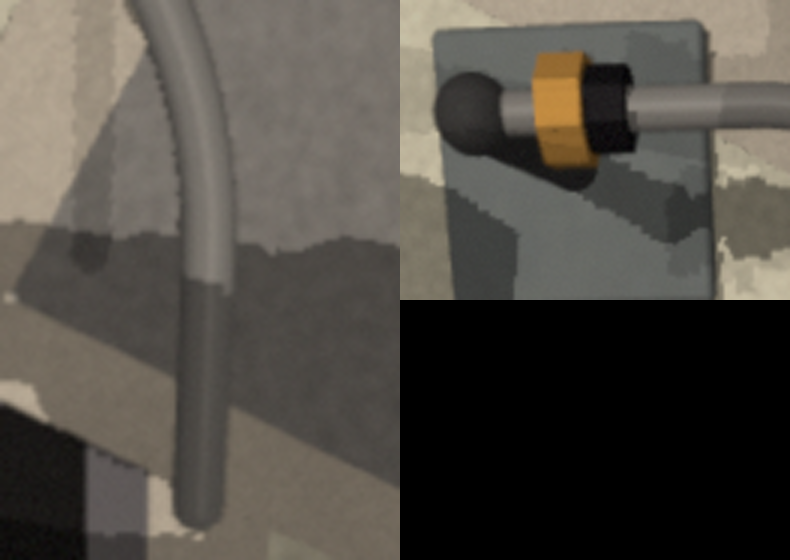

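```bash
cat > rod.py <<'E'
from h import *
from scipy.ndimage import map_coordinates, gaussian_filter
from scipy.interpolate import splprep, splev
def refine(im,pts,hw=7.2,n=40,tol=2.0):
    lab=cv2.cvtColor(im,cv2.COLOR_BGR2LAB).astype(float); lab=np.stack([gaussian_filter(lab[...,k],0.7) for k in range(3)],-1)
    pts=np.array(pts,float)
    tck,u=splprep(pts.T,s=len(pts)*0.5); uu=np.linspace(0,1,n)
    P=np.array(splev(uu,tck)).T; d=np.array(splev(uu,tck,der=1)).T; d/=np.linalg.norm(d,axis=1)[:,None]
    N=np.c_[-d[:,1],d[:,0]]; s=np.arange(-12,12.01,.25); out=[];w=[]
    for p,nn in zip(P,N):
        q=p+s[:,None]*nn
        v=np.stack([map_coordinates(lab[...,k],[q[:,1],q[:,0]],order=1) for k in range(3)],-1)
        g=np.linalg.norm(np.gradient(v,axis=0),axis=1)
        best=max(((g[i]*1.0+g[j], (s[i]+s[j])/2, s[j]-s[i]) for i in range(len(s)) for j in range(i,len(s)) if abs(s[j]-s[i]-2*hw)<tol))
        out.append(p+best[1]*nn); w.append(best[2])
    return np.array(out),np.array(w)
E
python3 - <<'E'
from rod import *
im=cv2.imread('pics/w1.png')
a=[(0,87),(70,81),(130,80),(200,88),(270,104),(350,133),(420,172),(470,205),(540,262),(620,345),(680,440),(715,520),(722,590)]
pts=[(260+u/4-.375,35+v/4-.375) for u,v in a]
pts+=[(390+u/4-.375,150+v/4-.375) for u,v in [(208,200),(210,260),(205,320),(203,380),(200,440),(198,500)]]
o,w=refine(im,pts,n=48)
print(w)
st={'tool_pos':np.array([518.7415,93.278,330.237]),'eef_rot':arm.read_state()['eef_rot']}
c=cam('wrist',st)
X=onz(c,o,130)
tip=onz(c,[(390+198/4-.375,150+529/4-.375)],130)[0]
th=np.radians(12)
for n,(u,v) in dict(cap=(470,112),col1=(533,110),col2=(588,110),buf=(633,108)).items():
    print(n,onz(c,[(170+(u-400)/3-.33,20+v/3-.33)],130)[0].round(1))
print(X[::3].round(1).tolist(),tip)
np.save('rod1.npy',X)
v=im.copy()
for p in o: cv2.circle(v,(int(round(p[0]*1)),int(round(p[1]))),0,(0,0,255),-1)
cv2.imwrite('pics/w1c.png',cv2.resize(v[30:290,260:460],None,fx=3,fy=2.2))
E
```

```text
[12.5  12.5  15.5  16.   16.   15.75 15.75 15.5  16.25 15.5  15.25 16.
 15.75 15.75 15.25 15.5  15.25 15.5  15.5  12.75 12.75 15.25 15.   15.5
 15.75 12.5  12.75 16.25 16.25 16.25 15.5  15.75 16.   15.5  14.25 15.25
 15.25 12.5  12.5  12.5  12.5  13.   14.25 13.75 13.   13.   12.75 12.75]
cap [393.1 198.  130. ]
col1 [410.1 201.3 130. ]
col2 [425.  203.8 130. ]
buf [437.  206.3 130. ]
[[446.8, 208.9, 130.0], [463.8, 211.7, 130.0], [480.7, 214.1, 130.0], [498.1, 214.5, 130.0], [515.6, 212.5, 130.0], [532.8, 208.0, 130.0], [549.4, 201.3, 130.0], [564.7, 192.1, 130.0], [579.1, 181.8, 130.0], [591.8, 169.4, 130.0], [603.9, 156.0, 130.0], [613.6, 140.4, 130.0], [620.9, 122.9, 130.0], [626.4, 104.2, 130.0], [630.7, 84.4, 130.0], [635.9, 64.2, 130.0]] [640.60287021  43.4884051  130.        ]
```

View pics/w1c.png

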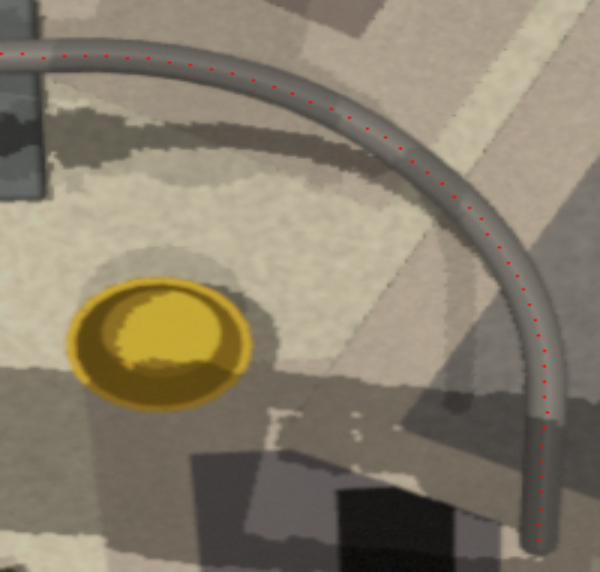

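```bash
python3 -m inch '[[-0.95,-0.22,0,0,0,0],[-0.95,-0.22,0,0,0,0],[-0.95,-0.22,0,0,0,0],[-0.95,-0.22,0,0,0,0],[-0.95,-0.22,0,0,0,0]]'; python3 -m inch '[[-0.95,-0.22,0,0,0,0],[-0.95,-0.22,0,0,0,0],[-0.95,-0.22,0,0,0,0],[-0.95,-0.22,0,0,0,0],[-0.95,-0.22,0,0,0,0]]'; python3 -m inch '[[-0.95,-0.22,0.2,0,0,0],[-0.95,-0.22,0.2,0,0,0],[-0.95,-0.22,0.2,0,0,0],[-0.95,-0.22,0.2,0,0,0],[-0.95,-0.22,0.2,0,0,0]]';python3 -m inch '[[-0.95,-0.22,0,0,0,-1],[0,0,0,0,0,-1],[0,0,0,0,0,-1],[0,0,0,0,0,-1],[0,0,0,0,0,-1]]'; for i in 1 2; do python3 -m inch '[[0,0,0,0,0,-1],[0,0,0,0,0,-1],[0,0,0,0,0,-1],[0,0,0,0,0,-1],[0,0,0,0,0,-1]]'; done;  python3 -m inch '[[0,0,0,0,0,-1],[0,0,0,0,0,0],[0,0,0,0,0,0],[0,0,0,0,0,0],[0,0,0,0,0,0]]'; python3 -c "
from h import *
s=snap('wrist','w2')[0]; print(s['tool_pos'],s['eef_rot'])"
```

```text
t: 3.53
tool_pos: [511.8, -54.0, 330.4]
eef_rot: [2.01, 2.414, 0.0]
wrist_force: [0.5, 0.1, -0.2]
gripper_width: 85.3
t: 3.95
tool_pos: [505.0, -200.4, 330.4]
eef_rot: [2.01, 2.414, 0.0]
wrist_force: [0.0, -0.6, 0.2]
gripper_width: 85.3
t: 4.37
tool_pos: [498.3, -346.5, 300.0]
eef_rot: [2.011, 2.414, 0.0]
wrist_force: [0.4, -0.7, 0.0]
gripper_width: 85.4
t: 4.78
tool_pos: [497.1, -374.8, 300.0]
eef_rot: [-1.435, -2.794, -0.0]
wrist_force: [-0.1, -0.8, -0.7]
gripper_width: 85.5
t: 5.2
tool_pos: [497.2, -374.3, 300.2]
eef_rot: [-0.795, -3.039, -0.0]
wrist_force: [-0.4, 0.4, -0.0]
gripper_width: 85.1
t: 5.62
tool_pos: [497.3, -374.3, 300.2]
eef_rot: [-0.119, -3.139, -0.0]
wrist_force: [-0.2, 0.3, 0.6]
gripper_width: 85.4
t: 6.03
tool_pos: [497.2, -374.3, 300.2]
eef_rot: [0.009, -3.142, -0.0]
wrist_force: [-0.8, -0.5, 0.7]
gripper_width: 85.5
[ 497.22057165 -374.30211924  300.23586638] [ 9.19196505e-03 -3.14155593e+00 -1.57550014e-04]
```

View pics/w2.png

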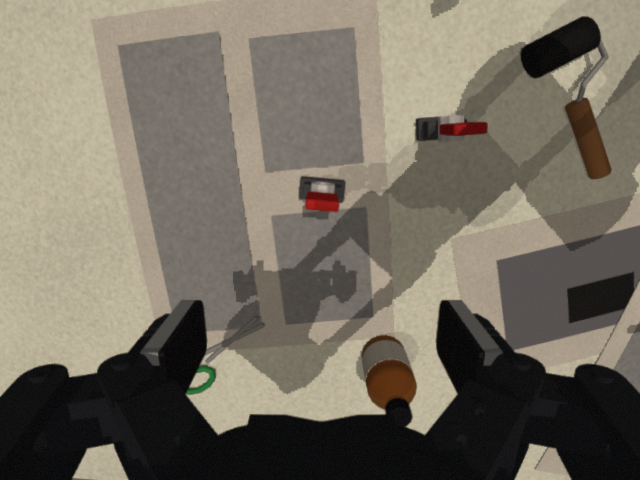

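Run:
```python
from h import *
im=cv2.imread('pics/w2.png')
cv2.imwrite('pics/w2a.png',cv2.resize(im[165:225,285:360],None,fx=10,fy=10,interpolation=cv2.INTER_CUBIC))
hs=cv2.cvtColor(im,cv2.COLOR_BGR2HSV)
m=((hs[...,0]<8)|(hs[...,0]>172))&(hs[...,1]>150)&(hs[...,2]>60); m[:, :280]=0;m[:,370:]=0;m[230:]=0
c=cv2.findContours(m.astype(np.uint8),0,2)[0]; c=max(c,key=cv2.contourArea); print(cv2.minAreaRect(c),cv2.boundingRect(c))
```

```text
((322.01483154296875, 201.3514862060547), (32.537715911865234, 17.413150787353516), 5.710593223571777) (306, 192, 33, 20)
```

View pics/w2a.png

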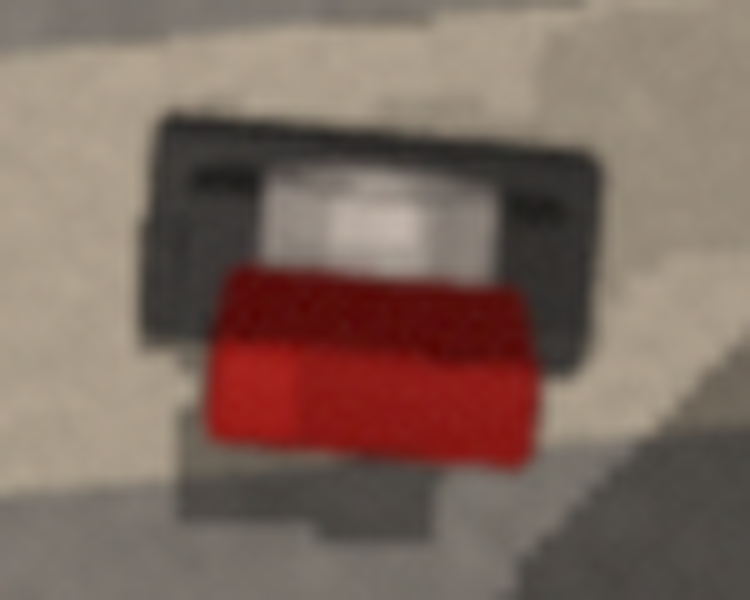

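Run:
```python
from h import *
c=cam('wrist')
f=lambda L:[(285+u/10-.45,165+v/10-.45) for u,v in L]
T=onz(c,f([(213,343),(538,362),(523,465),(210,438)]),100); J=onz(c,f([(165,118),(598,153),(580,375),(145,340)]),14)
for X in (T,J):
    print(X.mean(0).round(1)); 
    for i in range(4): d=X[(i+1)%4]-X[i]; print(np.linalg.norm(d).round(1),np.degrees(np.arctan2(d[1],d[0])).round(1))
```

```text
[ 495.5 -372.7  100. ]
28.6 86.9
9.3 -7.2
27.8 -94.7
8.5 178.0
[ 495.5 -372.4   14. ]
47.1 85.7
24.6 -3.4
48.0 -94.3
24.5 174.4
```

```bash
python3 -m inch '[[0.06,0.06,0.6,0,0,0.94],[0,0,0.9,0,0,0],[0,0,0.9,0,0,0],[0,0,0.9,0,0,0],[0,0,0.9,0,0,0]]'; python3 -m inch '[[0,0,0.7,0,0,0],[0,0,0.6,0,0,0],[0,0,0.4,0,0,0],[0,0,0.2,0,0,0],[0,0,0,0,0,0]]'; python3 -c "
from h import *
s=snap('wrist','w3')[0]; print(s['tool_pos'],s['eef_rot'])"
```

```text
t: 6.5
tool_pos: [495.4, -372.5, 173.4]
eef_rot: [0.119, 3.139, -0.001]
wrist_force: [-0.1, 0.3, -0.1]
gripper_width: 85.4
t: 6.92
tool_pos: [494.7, -371.8, 115.7]
eef_rot: [-0.118, -3.137, -0.003]
wrist_force: [-0.3, -0.8, -0.0]
gripper_width: 85.5
[ 494.72076492 -371.84400402  115.72967851] [-0.1183621  -3.13704365 -0.00333667]
```

View pics/w3.png

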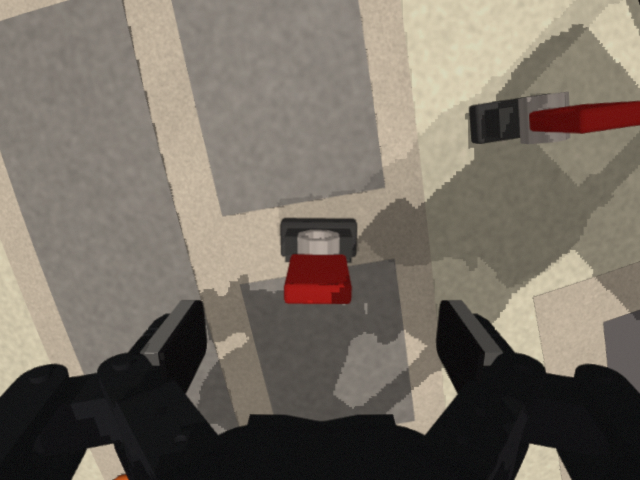

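Run:
```python
from h import *
im=cv2.imread('pics/w3.png')
cv2.imwrite('pics/w3a.png',cv2.resize(im[210:310,270:370],None,fx=6,fy=6,interpolation=cv2.INTER_CUBIC))
```

```text
(no output)
```

View pics/w3a.png

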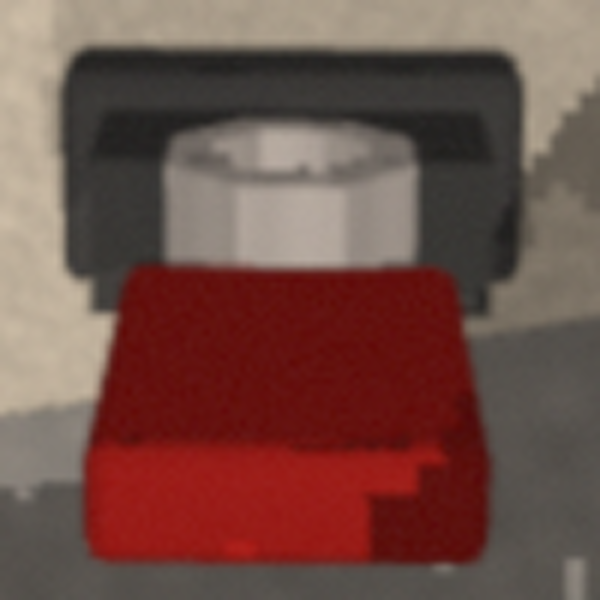

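Run:
```python
from h import *
st=arm.read_state();c=cam('wrist')
f=lambda L:[(270+u/6-.42,210+v/6-.42) for u,v in L]
T=onz(c,f([(90,447),(488,450),(485,560),(95,560)]),100); J=onz(c,f([(68,52),(522,52),(518,275),(68,275)]),14)
Rt=R.from_rotvec(st['eef_rot']).as_matrix()
for X in (T,J):
    print(((X-st['tool_pos'])@Rt).round(1).tolist(),((X.mean(0)-st['tool_pos'])@Rt).round(1))
```

```text
[[3.5, -15.0, 17.0], [3.3, 13.9, 17.0], [-5.5, 13.8, 17.0], [-5.5, -14.8, 16.9]] [-1.  -0.5 17. ]
[[12.6, -24.7, 103.0], [12.5, 23.6, 103.0], [-12.4, 23.7, 103.0], [-12.4, -25.4, 102.9]] [ 1.00e-01 -7.00e-01  1.03e+02]
```

```bash
python3 -m inch '[[0,0,0.8,0,0,0],[0,0,0.6,0,0,0],[0,0,0.3,0,0,0],[0,0,0.08,0,0,0],[0,0,0,0,0,0]]'; python3 -m inch '[[0,0,0,0,0,0],[0,0,0,0,0,0],[0,0,0,0,0,0],[0,0,0,0,0,0],[0,0,0,0,0,0]]' 0;python3 -m inch '[[0,0,0,0,0,0],[0,0,0,0,0,0],[0,0,0,0,0,0],[0,0,0,0,0,0],[0,0,0,0,0,0]]'; python3 -c "
from h import *
s=snap('wrist','w4')[0]; print(s['tool_pos'],s['eef_rot'],s['wrist_force'],s['ft_torque'],s['gripper_width'])"
```

```text
t: 7.38
tool_pos: [495.6, -372.7, 64.1]
eef_rot: [0.118, 3.139, -0.0]
wrist_force: [-0.1, -0.5, 0.2]
gripper_width: 85.3
t: 7.8
tool_pos: [495.8, -373.0, 64.7]
eef_rot: [0.118, 3.138, -0.002]
wrist_force: [-1.1, -0.7, 0.3]
gripper_width: 28.9
t: 8.22
tool_pos: [495.8, -373.0, 64.6]
eef_rot: [0.118, 3.138, -0.002]
wrist_force: [-0.3, -1.0, 5.9]
gripper_width: 28.9
[ 495.77329547 -372.98606384   64.63954511] [ 1.17767817e-01  3.13832983e+00 -1.66541850e-03] [-0.2562294  -1.03635121  5.92174496] [ 0.00327089  0.12182031 -0.01152371] 28.880059981047445
```

View pics/w4.png

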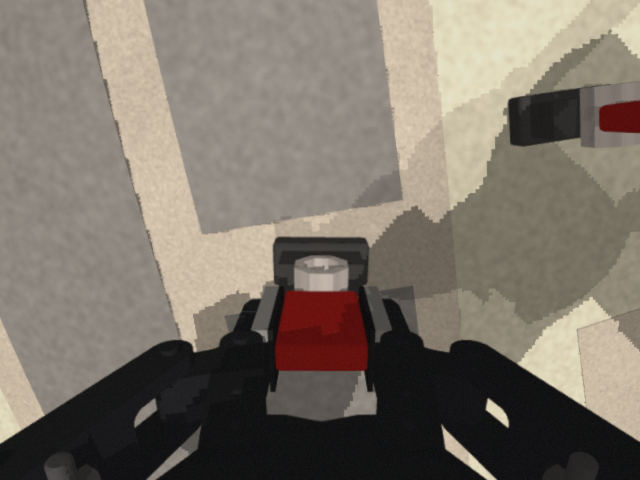

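```bash
python3 -m inch '[[0,0,-0.2,0,0,0],[0,0,-0.5,0,0,0],[0,0,-0.9,0,0,0],[0,0,-0.9,0,0,0],[0,0,-0.9,0,0,0]]'; python3 -m inch '[[-0.2,0.6,-0.9,0,0,0],[-0.34,0.94,-0.8,0,0,0],[-0.34,0.94,-0.6,0,0,0],[-0.34,0.94,-0.4,0,0,0],[-0.34,0.94,0,0,0,0]]'; python3 -m inch '[[-0.34,0.94,0,0,0,0],[-0.34,0.94,0,0,0,0],[-0.34,0.94,0,0,0,0],[-0.34,0.94,0,0,0,0],[-0.34,0.94,0,0,0,0]]';python3 -m inch '[[-0.34,0.94,0,0,0,0],[-0.34,0.94,0,0,0,0],[-0.34,0.94,0,0,0,1],[0,0,0,0,0,1],[0,0,0,0,0,1]]';  for i in 1 2; do python3 -m inch '[[0,0,0,0,0,1],[0,0,0,0,0,1],[0,0,0,0,0,1],[0,0,0,0,0,1],[0,0,0,0,0,1]]'; done
```

```text
t: 8.68
tool_pos: [494.7, -371.6, 165.8]
eef_rot: [-0.118, -3.137, -0.004]
wrist_force: [0.4, -0.6, -1.4]
gripper_width: 29.6
t: 9.1
tool_pos: [553.2, -244.8, 249.7]
eef_rot: [0.118, 3.135, -0.003]
wrist_force: [0.4, -0.8, -2.3]
gripper_width: 29.2
t: 9.52
tool_pos: [613.0, -107.0, 246.0]
eef_rot: [-0.118, -3.137, -0.002]
wrist_force: [1.0, 0.4, -1.3]
gripper_width: 29.1
t: 9.93
tool_pos: [649.9, -24.2, 245.5]
eef_rot: [-0.528, -3.094, -0.001]
wrist_force: [-0.9, -0.8, -1.5]
gripper_width: 28.9
t: 10.35
tool_pos: [649.3, -26.3, 245.7]
eef_rot: [-1.189, -2.905, 0.0]
wrist_force: [0.3, -0.1, -2.1]
gripper_width: 29.0
t: 10.77
tool_pos: [649.4, -26.4, 245.8]
eef_rot: [-1.79, -2.578, 0.001]
wrist_force: [0.0, 0.6, -2.4]
gripper_width: 29.0
```

```bash
python3 -m inch '[[0,0,0.3,0,0,1],[0,0,0.8,0,0,0.4],[0,0.25,0.9,0,0,0],[0,0,0.8,0,0,0],[0,0,0.39,0,0,0]]';  python3 -m inch '[[0,0,0,0,0,0],[0,0,0,0,0,0],[0,0,0,0,0,0],[0,0,0,0,0,0],[0,0,0,0,0,0]]';python3 -c "
from h import *
s=snap('wrist','w5')[0]; print(s['tool_pos'],s['eef_rot'],s['wrist_force'],s['ft_torque'],s['gripper_width'])
im=cv2.imread('pics/w5.png')
cv2.imwrite('pics/w5a.png',cv2.resize(im[100:400,220:420],None,fx=3,fy=2,interpolation=cv2.INTER_CUBIC))"
```

```text
t: 11.18
tool_pos: [654.8, -24.3, 146.8]
eef_rot: [-1.936, -2.465, 0.006]
wrist_force: [-0.6, -0.4, -2.2]
gripper_width: 29.0
t: 11.6
tool_pos: [658.4, -25.1, 153.0]
eef_rot: [1.939, 2.468, 0.003]
wrist_force: [-0.5, -0.6, -2.0]
gripper_width: 29.0
[658.36610088 -25.06131133 153.01310909] [1.9389457  2.46844455 0.00261838] [-0.48010106 -0.62425439 -2.01586402] [-0.01701537 -0.05548941  0.01512627] 29.045689387963524
```

View pics/w5.png

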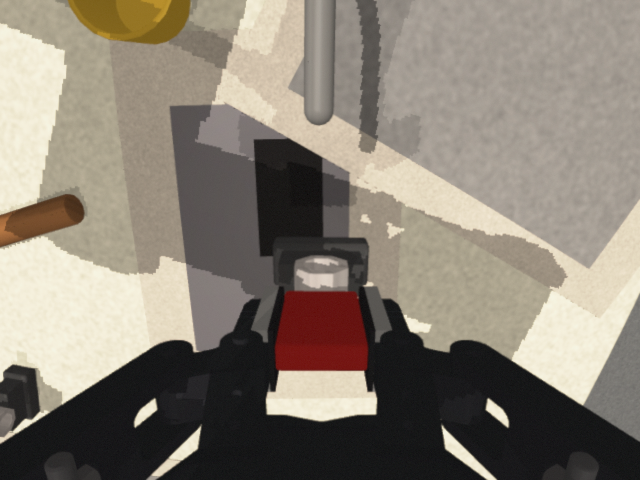

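View pics/w5a.png

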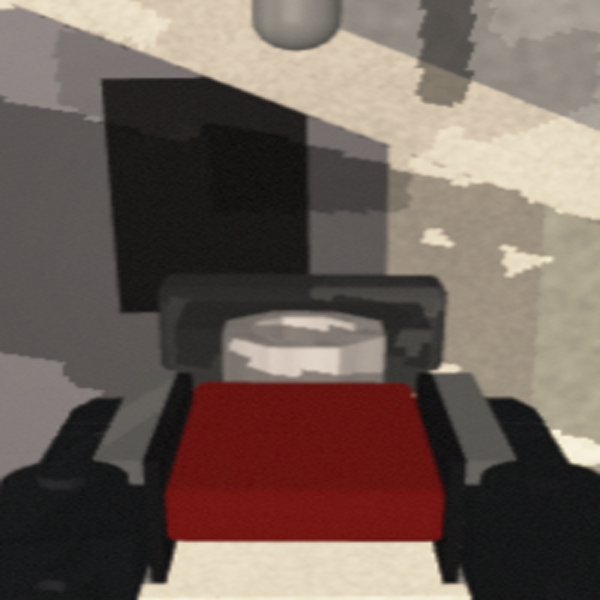

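Run:
```python
from h import *
im=cv2.imread('pics/w5.png')
g=cv2.cvtColor(im,cv2.COLOR_BGR2LAB).astype(float)
# rod edges per row
def edges(r,a,b):
    p=cv2.GaussianBlur(im,(3,3),0)[r].astype(float); d=np.linalg.norm(np.gradient(p,axis=0),axis=1)
    return d[a:b].round(0)
for r in (5,30,60,90): print(r,'L',edges(r,298,312),'R',edges(r,326,340))
for r in (275,280,285): print(r,'L',edges(r,286,302),'R',edges(r,340,356))
for r in (310,340): print(r,'L',edges(r,268,290),'R',edges(r,352,374))
cv2.imwrite('pics/w5b.png',cv2.resize(im[232:300,268:374],None,fx=7,fy=7,interpolation=cv2.INTER_CUBIC))
```

```text
5 L [ 2.  1.  1.  1. 11. 37. 48. 28.  1.  9.  8.  5.  2.  1.] R [ 6.  6.  6.  7.  9. 11. 12. 10.  8. 33. 34. 14.  3.  1.]
30 L [ 0.  1.  2.  3. 14. 35. 43. 22.  2.  8.  7.  4.  2.  0.] R [ 6.  6.  6.  8. 10. 12. 12.  2. 22. 32. 19.  6.  2.  2.]
60 L [ 2.  2. 16. 31. 34. 27. 13.  2.  8.  8.  8.  7.  2.  1.] R [ 5.  6.  7.  8. 11. 12.  9.  6. 25. 25. 12.  3.  1.  1.]
90 L [ 1.  1.  1.  2.  9. 15.  8.  5. 10.  9.  7.  3.  0.  1.] R [ 6.  7.  8. 10. 12. 11.  1. 22. 29. 15.  2.  2.  0.  2.]
275 L [ 0.  0.  0.  1.  0.  4. 17. 37. 45. 38. 29. 27. 25. 20. 12.  6.] R [ 3.  2.  1.  0.  2.  6. 21. 49. 65. 46. 15.  2.  0.  5. 12. 15.]
280 L [ 0.  1.  2.  3.  7. 10. 16. 30. 34. 19.  4.  1.  1.  2.  6. 18.] R [ 3.  3.  1.  1.  2.  8. 26. 51. 55. 32. 10.  1.  1.  4.  7.  7.]
285 L [ 0.  0.  0.  1.  1.  3. 13. 29. 33. 20.  4.  0.  2.  2.  2.  3.] R [ 3.  2.  1.  1.  2.  9. 30. 53. 48. 23.  5.  1.  1.  1.  1.  0.]
310 L [ 4.  3.  8. 22. 37. 32. 13.  2.  1.  2.  2.  2. 10. 23. 27. 16.  5.  1.
  0.  0.  0.  0.] R [ 0.  0.  0.  1.  0.  2.  7. 19. 27. 21.  8.  2.  1.  1.  2.  3. 13. 31.
 37. 24.  8.  1.]
340 L [41. 19.  3.  1.  3.  3. 10. 23. 26. 16.  5.  1.  1.  1.  0.  1.  1.  0.
  1.  1.  0.  0.] R [ 1.  1.  1.  1.  0.  0.  0.  0.  0.  1.  0.  1.  5. 15. 26. 23. 11.  3.
  4.  2.  4. 18.]
```

View pics/w5b.png

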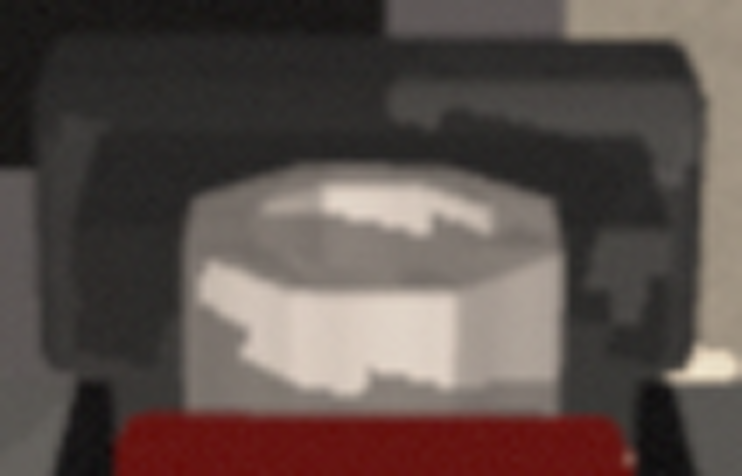

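Run:
```python
from h import *
st=arm.read_state();c=cam('wrist');Rt=R.from_rotvec(st['eef_rot']).as_matrix()
print('tool x,z',Rt[:,0].round(3),Rt[:,2].round(4), st['tool_pos'])
tl=lambda X:((X-st['tool_pos'])@Rt).round(2)
zb=st['tool_pos'][2]-19.6
print('rod',tl(onz(c,[(319.8,5),(319.4,30),(318.45,90)],130)).tolist())
print('rodedges',tl(onz(c,[(304,5),(335.6,5),(303.1,90),(333.8,90)],130)).tolist())
print('tip',tl(onz(c,[(318.4,125)],130)),onz(c,[(318.4,125)],130))
print('sleeve',tl(onz(c,[(294,280),(347.7,280),(293.9,285),(347.4,285)],zb+4.8)).tolist())
f=lambda u,v:(268+u/7-.43,232+v/7-.43)
print('end',tl(onz(c,[f(290,290),f(457,290)],zb+11.5)).tolist(),tl(onz(c,[f(300,163),f(440,165)],zb-11.5)).tolist())
print('jaw',tl(onz(c,[f(45,75),f(695,85)],zb-31)).tolist())
```

```text
tool x,z [-0.237  0.972 -0.001] [ 2.6e-03 -3.0e-04 -1.0e+00] [658.14304732 -25.05544817 152.74099705]
rod [[115.5, -0.63, 22.63], [106.49, -0.79, 22.64], [84.22, -1.2, 22.66]]
rodedges [[115.51, -6.64, 22.62], [115.51, 5.38, 22.65], [84.23, -7.28, 22.65], [84.22, 4.88, 22.68]]
tip [[70.69 -1.24 22.67]] [[640.25020668  43.32599527 130.        ]]
sleeve [[6.85, -11.76, 14.76], [6.81, 11.17, 14.82], [4.54, -11.85, 14.77], [4.5, 11.09, 14.82]]
end [[12.63, -5.11, 8.08], [12.62, 4.59, 8.1]] [[12.69, -5.1, 31.08], [12.54, 4.14, 31.1]]
jaw [[12.92, -24.17, 50.53], [12.09, 23.21, 50.65]]
```

```bash
python3 -m inch '[[0.2,-0.03,0.1,0,0,0.21],[0.4,0,0,0,0,0],[0.5,0,0,0,0,0],[0.3,0,0,0,0,0],[0.1,0,0,0,0,0]]';  python3 -m inch '[[0,0,0,0,0,0],[0,0,0,0,0,0],[0,0,0,0,0,0],[0,0,0,0,0,0],[0,0,0,0,0,0]]';python3 -c "
from h import *
s=snap('wrist','w6')[0]; print(s['tool_pos'],s['eef_rot'],s['wrist_force'],s['ft_torque'],s['gripper_width'])
im=cv2.imread('pics/w6.png')
cv2.imwrite('pics/w6a.png',cv2.resize(im[100:300,240:400],None,fx=4.5,fy=3,interpolation=cv2.INTER_CUBIC))
p=cv2.GaussianBlur(im,(3,3),0).astype(float)
def E(r,a,b):
    d=np.linalg.norm(np.gradient(p[r],axis=0),axis=1)[a:b]; k=d.argmax(); w=d[max(0,k-1):k+2]; return a+max(0,k-1)+(w*np.arange(len(w))).sum()/w.sum()
for r in (5,40,80,120,160): print(r,[round(E(r,*q),2) for q in ((292,313),(326,345))])
for r in (278,284): print(r,[round(E(r,*q),2) for q in ((286,302),(340,356))])
"
```

```text
t: 12.07
tool_pos: [646.0, 21.3, 148.6]
eef_rot: [-1.96, -2.454, -0.001]
wrist_force: [0.1, 0.8, -2.5]
gripper_width: 29.0
t: 12.48
tool_pos: [646.8, 18.2, 148.1]
eef_rot: [1.964, 2.452, -0.0]
wrist_force: [0.1, 0.2, -1.4]
gripper_width: 29.4
[646.77380819  18.22117357 148.14194425] [ 1.96378338e+00  2.45200739e+00 -6.27292501e-05] [ 0.14363236  0.2448263  -1.39350355] [ 0.03256499  0.00886171 -0.01591457] 29.39900097852609
5 [np.float64(297.01), np.float64(330.23)]
40 [np.float64(301.82), np.float64(333.77)]
80 [np.float64(303.14), np.float64(334.77)]
120 [np.float64(303.16), np.float64(334.23)]
160 [np.float64(302.96), np.float64(334.32)]
278 [np.float64(293.88), np.float64(347.84)]
284 [np.float64(293.84), np.float64(347.16)]
```

View pics/w6a.png

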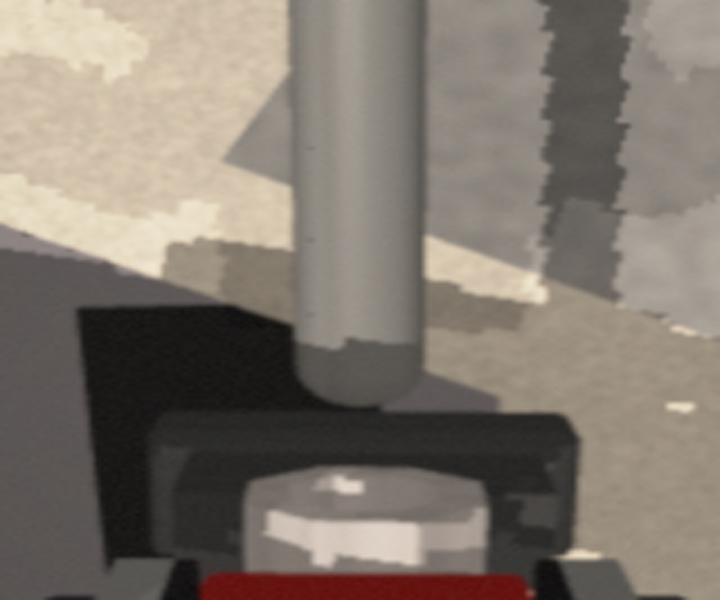

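```bash
for i in 1 2; do python3 -m inch '[[0,0,0,0,0,0],[0,0,0,0,0,0],[0,0,0,0,0,0],[0,0,0,0,0,0],[0,0,0,0,0,0]]' | head -3; python3 -c "
from h import *
s=arm.read_state(); print(s['tool_pos'],R.from_rotvec(s['eef_rot']).as_matrix()[:,[0,2]].T.round(4).tolist())"; done
python3 - <<'E'
from h import *
st=arm.read_state();c=cam('wrist');Rt=R.from_rotvec(st['eef_rot']).as_matrix()
tl=lambda X:((X-st['tool_pos'])@Rt).round(2)
st0=st['tool_pos'].copy()
print('rod',tl(onz(c,[((a+b)/2,r) for r,a,b in ((40,301.8,333.8),(80,303.1,334.8),(120,303.2,334.2),(160,303,334.3))],130)).tolist())
f=lambda u,v:(240+u/4.5-.4,100+v/3-.33)
print('tip',tl(onz(c,[f(360,406)],130)))
E
```

```text
t: 12.95
tool_pos: [646.6, 18.7, 148.2]
eef_rot: [-1.963, -2.453, -0.0]
[646.60977978  18.67429907 148.18767501] [[-0.2189, 0.9757, 0.0001], [-0.0, 0.0001, -1.0]]
t: 13.37
tool_pos: [646.6, 18.7, 148.2]
eef_rot: [-1.963, -2.453, -0.0]
[646.6128048   18.72143403 148.20642052] [[-0.219, 0.9757, 0.0001], [0.0, 0.0001, -1.0]]
rod [[101.98, -1.4, 18.21], [87.53, -0.99, 18.21], [72.6, -1.11, 18.21], [57.05, -1.16, 18.21]]
tip [[25.82 -0.83 18.21]]
```

```bash
python3 -m inch '[[0,-0.025,-0.05,0,0,0],[0.05,0,0,0,0,0],[0.1,0,0,0,0,0],[0.1,0,0,0,0,0],[0.1,0,0,0,0,0]]';  python3 -m inch '[[0.1,0,0,0,0,0],[0.1,0,0,0,0,0],[0,0,0,0,0,0],[0,0,0,0,0,0],[0,0,0,0,0,0]]';python3 -c "
from h import *
s=snap('wrist','w7')[0]; print(s['tool_pos'],s['eef_rot'],s['wrist_force'],s['ft_torque'],s['gripper_width'])
im=cv2.imread('pics/w7.png')
cv2.imwrite('pics/w7a.png',cv2.resize(im[100:300,240:400],None,fx=4.5,fy=3,interpolation=cv2.INTER_CUBIC))
"
```

```text
t: 13.78
tool_pos: [643.5, 29.2, 149.7]
eef_rot: [-1.963, -2.453, -0.0]
wrist_force: [0.1, 0.2, -2.0]
gripper_width: 28.9
t: 14.2
tool_pos: [642.3, 34.7, 149.7]
eef_rot: [1.963, 2.453, -0.0]
wrist_force: [0.3, 0.9, -1.0]
gripper_width: 29.0
[642.30736904  34.65745179 149.71332647] [ 1.96281566e+00  2.45273230e+00 -3.75092128e-06] [ 0.33556444  0.9209218  -0.99737274] [-0.03858585  0.01799333  0.02424834] 28.98072770928252
```

View pics/w7a.png

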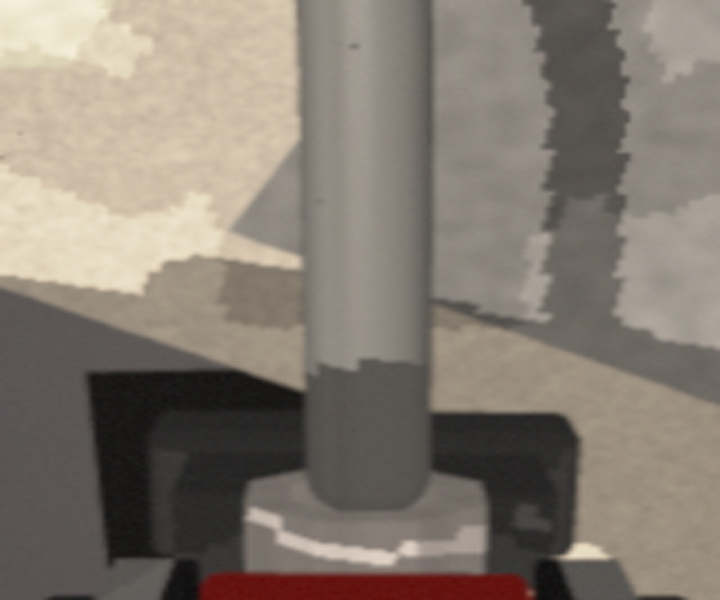

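Run:
```python
from h import *
st=arm.read_state();c=cam('wrist');Rt=R.from_rotvec(st['eef_rot']).as_matrix()
w=lambda p:st['tool_pos']+Rt@np.array(p,float)
for n,p in dict(toprim=(12.6,-.3,12.1),botrim=(12.6,-.3,27.1),topedge=(12.6,-.3,8.1),botedge=(12.6,-.3,31.1),tip_axis=(8.8,-.3,19.7),tip_top5=(12.6,-.3,13.7)).items():
    q=proj(c,w(p))[0]; print(n,q.round(1),((q-[240,100]+.4)*[4.5,3]).round(0))
print(st['tool_pos'])
im=cv2.imread('pics/w7.png')
cv2.imwrite('pics/w7b.png',cv2.resize(im[240:300,280:365],None,fx=9,fy=9,interpolation=cv2.INTER_CUBIC))
```

```text
toprim [320.9 269.6] [366. 510.]
botrim [320.9 257.8] [366. 475.]
topedge [320.9 273. ] [366. 520.]
botedge [320.9 255. ] [366. 466.]
tip_axis [320.9 271.6] [366. 516.]
tip_top5 [320.9 268.2] [366. 506.]
[642.34430397  34.5667528  149.70669586]
```

View pics/w7b.png

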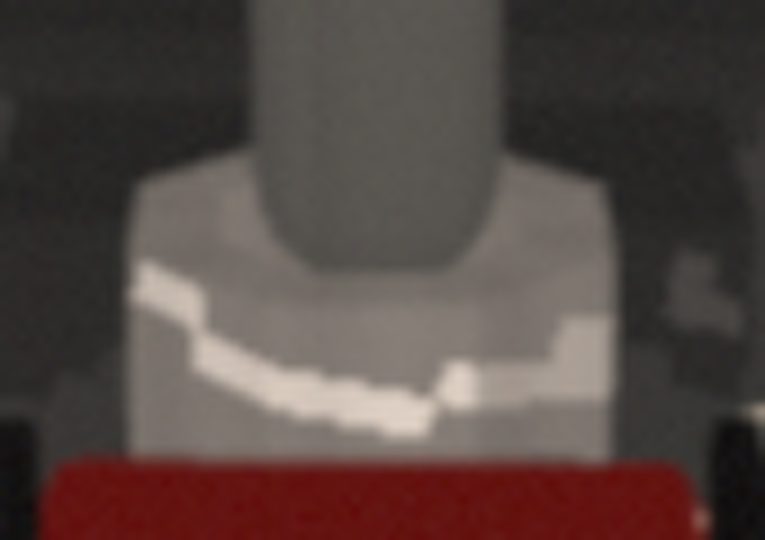

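```bash
python3 -m inch '[[0.15,0,0,0,0,0],[0.2,0,0,0,0,0.05],[0.2,0,0,0,0,0],[0.2,0,0,0,0,0],[0.2,0,0,0,0,0]]';  python3 -m inch '[[0.2,0,0,0,0,0],[0.12,0,0,0,0,0],[0,0,0,0,0,0],[0,0,0,0,0,0],[0,0,0,0,0,0]]';python3 -m inch '[[0,0,0,0,0,0],[0,0,0,0,0,0],[0,0,0,0,0,0],[0,0,0,0,0,0],[0,0,0,0,0,0]]';python3 -c "
from h import *
s=snap('wrist','w8')[0]; print(s['tool_pos'],s['eef_rot'],s['wrist_force'],s['ft_torque'],s['gripper_width'])
im=cv2.imread('pics/w8.png')
cv2.imwrite('pics/w8a.png',cv2.resize(im[0:300,200:400],None,fx=3,fy=2,interpolation=cv2.INTER_CUBIC))
"
```

```text
t: 14.67
tool_pos: [635.9, 63.3, 149.7]
eef_rot: [-1.968, -2.448, -0.0]
wrist_force: [0.4, 0.0, -1.5]
gripper_width: 29.3
t: 15.08
tool_pos: [634.1, 71.8, 149.7]
eef_rot: [1.968, 2.448, -0.0]
wrist_force: [0.0, 0.7, -3.3]
gripper_width: 29.0
t: 15.5
tool_pos: [634.1, 71.7, 149.7]
eef_rot: [-1.969, -2.448, -0.0]
wrist_force: [-0.2, -0.2, -2.8]
gripper_width: 29.0
[634.09258811  71.70584169 149.66839034] [-1.96878629e+00 -2.44814095e+00 -7.38962289e-05] [-0.24557252 -0.22408134 -2.78480798] [-0.02893637 -0.00222285  0.04608809] 29.00985285265162
```

View pics/w8a.png

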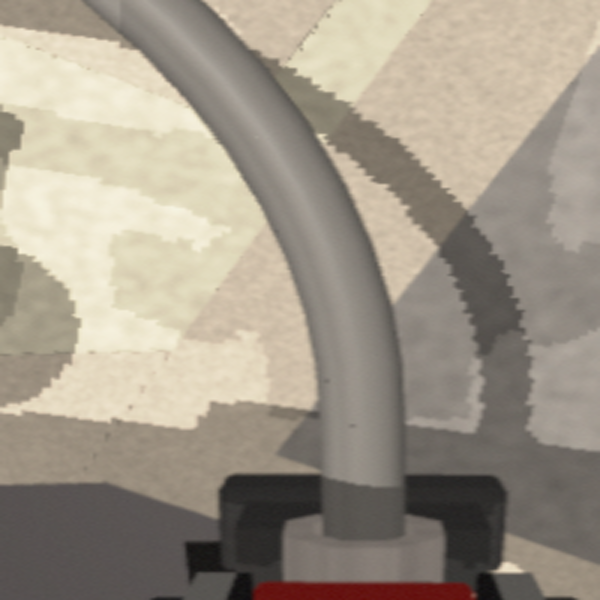

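```bash
cat > follow.py <<'E'
from rod import *
def model():
    X=np.load('rod1.npy')[:,:2]; tck,u=splprep(X.T,s=len(X)*0.15,k=4); return tck
def tool(st): return R.from_rotvec(st['eef_rot']).as_matrix()
E
python3 - <<'E'
from follow import *
im=cv2.imread('pics/w8.png'); st=arm.read_state(); c=cam('wrist'); Rt=tool(st)
g=[(200+u/3-.33,v/2-.25) for u,v in [(363,520),(362,430),(361,370),(348,300),(315,210),(260,120),(190,45),(150,12)]]
o,w=refine(im,g,hw=14,n=20,tol=6) if False else (None,None)
from rod import *
# widen search
import rod
def ref(im,pts,hw,n,tol,S):
    lab=cv2.cvtColor(im,cv2.COLOR_BGR2LAB).astype(float); lab=np.stack([gaussian_filter(lab[...,k],0.8) for k in range(3)],-1)
    pts=np.array(pts); tck,u=splprep(pts.T,s=len(pts)*2); uu=np.linspace(0,1,n)
    P=np.array(splev(uu,tck)).T; d=np.array(splev(uu,tck,der=1)).T; d/=np.linalg.norm(d,axis=1)[:,None]
    N=np.c_[-d[:,1],d[:,0]]; s=np.arange(-S,S+.01,.25); out=[];w=[]
    for p,nn in zip(P,N):
        q=p+s[:,None]*nn
        v=np.stack([map_coordinates(lab[...,k],[q[:,1],q[:,0]],order=1,mode='nearest') for k in range(3)],-1)
        gg=np.linalg.norm(np.gradient(v,axis=0),axis=1)
        b=max((gg[i]+gg[j],(s[i]+s[j])/2,s[j]-s[i]) for i in range(len(s)) for j in range(i,len(s)) if abs(s[j]-s[i]-2*hw)<tol)
        out.append(p+b[1]*nn);w.append(b[2])
    return np.array(out),np.array(w)
o,w=ref(im,g,14.5,18,4,22)
print(w)
X=onz(c,o,130); print(((X-st['tool_pos'])@Rt)[:,:2].round(1).tolist())
np.save('rod2.npy',X)
X1=np.load('rod1.npy')
T1=((X1-st['tool_pos'])@Rt)[:,:2]
print('rod1',T1[::-1][3::2].round(1).tolist())
# distance of new pts to rod1 polyline (signed)
tck,u=splprep(X1[:,:2].T,s=len(X1)*.15,k=4); q=np.array(splev(np.linspace(0,1,2000),tck)).T; d=np.array(splev(np.linspace(0,1,2000),tck,der=1)).T
for x in X[:,:2]:
    k=np.linalg.norm(q-x,axis=1).argmin(); dd=d[k]/np.linalg.norm(d[k]); e=x-q[k]; print(round(dd[0]*e[1]-dd[1]*e[0],2),end=' ')
E
cat >> follow.py <<'E'
def ref(im,pts,hw,n,tol,S):
    lab=cv2.cvtColor(im,cv2.COLOR_BGR2LAB).astype(float); lab=np.stack([gaussian_filter(lab[...,k],0.8) for k in range(3)],-1)
    pts=np.array(pts); tck,u=splprep(pts.T,s=len(pts)*2); uu=np.linspace(0,1,n)
    P=np.array(splev(uu,tck)).T; d=np.array(splev(uu,tck,der=1)).T; d/=np.linalg.norm(d,axis=1)[:,None]
    N=np.c_[-d[:,1],d[:,0]]; s=np.arange(-S,S+.01,.25); out=[];w=[]
    for p,nn in zip(P,N):
        q=p+s[:,None]*nn
        v=np.stack([map_coordinates(lab[...,k],[q[:,1],q[:,0]],order=1,mode='nearest') for k in range(3)],-1)
        gg=np.linalg.norm(np.gradient(v,axis=0),axis=1)
        b=max((gg[i]+gg[j],(s[i]+s[j])/2,s[j]-s[i]) for i in range(len(s)) for j in range(i,len(s)) if abs(s[j]-s[i]-2*hw)<tol)
        out.append(p+b[1]*nn);w.append(b[2])
    return np.array(out),np.array(w)
E
```

```text
[27.   28.   25.25 26.   29.25 29.25 29.25 29.75 29.5  30.   30.5  31.
 30.75 31.5  31.75 31.75 31.75 25.25]
[[14.3, -0.2], [21.4, -0.5], [28.4, -0.7], [35.3, 0.0], [42.1, -0.7], [48.7, -1.0], [55.2, -1.8], [61.4, -3.0], [67.6, -4.2], [73.5, -5.8], [79.2, -7.6], [84.8, -9.6], [90.1, -11.9], [95.4, -14.3], [100.5, -17.0], [105.4, -20.0], [110.3, -23.1], [112.9, -29.3]]
rod1 [[-0.8, -0.1], [13.1, -0.6], [26.7, -1.2], [39.9, -1.0], [52.8, -1.9], [65.3, -4.0], [77.3, -7.4], [88.8, -11.4], [99.4, -17.2], [110.3, -22.1], [119.3, -30.0], [128.1, -38.0], [137.5, -45.4], [144.8, -54.9], [151.8, -64.5], [158.1, -74.7], [162.9, -85.5], [166.9, -96.6], [170.0, -107.8], [171.9, -119.2], [173.2, -130.6], [172.5, -142.0], [174.2, -153.5]]
0.46 0.29 0.29 1.17 0.65 0.73 0.48 0.19 0.16 0.07 0.16 0.25 0.32 0.45 0.38 0.18 0.1 -3.59
```

```bash
cat > plan.py <<'E'
from follow import *
from scipy.interpolate import UnivariateSpline
B=np.array([0.6,-0.33])
def build(P,s=0.12):  # P ordered world points from tip to post
    L=np.r_[0,np.cumsum(np.linalg.norm(np.diff(P,axis=0),axis=1))]
    fx=UnivariateSpline(L,P[:,0],k=4,s=len(L)*s);fy=UnivariateSpline(L,P[:,1],k=4,s=len(L)*s)
    return lambda t:np.c_[fx(np.atleast_1d(t)),fy(np.atleast_1d(t))],L[-1]
def target(f,s):
    a,m,b=f([s-12,s,s+12]); h=b-a; return (m+(a+b)/2)/2,np.arctan2(h[1],h[0])
def plan(f,L,n,ds,st=None,fin=None):
    st=st or arm.read_state();Rt=tool(st);p=st['tool_pos'][:2].copy();yaw=np.arctan2(Rt[1,0],Rt[0,0])
    ax=lambda y:np.array([[np.cos(y),np.sin(y)],[np.sin(y),-np.cos(y)]]) # columns x_t,y_t
    b=p+ax(yaw)@B; ss=np.linspace(0,L,4000); s0=ss[np.linalg.norm(f(ss)-b,axis=1).argmin()]
    t,h=target(f,s0); print('s0',s0.round(1),'L',round(L,1),'err in tool (need to move)',((t-b)@ax(yaw)).round(2),'yaw err deg',np.degrees(h-yaw).round(2),'z',st['tool_pos'][2].round(2))
    for k in range(n):
        s=s0+sum(ds[:k+1]) if np.ndim(ds) else s0+ds*(k+1)
        t,h=target(f,s); tp=t-ax(h)@B
        # row: shift along current tool axes, then turn
        d=((tp-p)@ax(yaw)/30).round(3); r=round(-np.degrees(h-yaw)/5,2)
        print([float(d[0]),float(d[1]),0,0,0,r]); p=p+ax(yaw)@d*30; yaw=yaw-np.radians(r*5)
E
python3 - <<'E'
from plan import *
r1=np.load('rod1.npy')[::-1,:2]; r2=np.load('rod2.npy')[:17,:2]; r2=np.delete(r2,3,0)
st=arm.read_state();Rt=tool(st)
tx=lambda X:((X-st['tool_pos'][:2])@Rt[:2,:2])
P=np.r_[r1[tx(r1)[:,0]<10], r2, r1[(tx(r1)[:,1]<-26)]]
np.save('rodP.npy',P)
f,L=build(P); ss=np.linspace(0,L,12); e=f(ss); print(e.round(1).tolist())
res=np.array([np.linalg.norm(f(np.linspace(0,L,3000))-p,axis=1).min() for p in P]); print(res.max(),np.argmax(res))
d=np.diff(f(np.linspace(0,L,25)),axis=0); print(np.degrees(np.unwrap(np.arctan2(d[:,1],d[:,0]))).round(1))
plan(f,L,15,6)
E
```

```text
[[638.1, 50.8], [633.2, 76.2], [627.5, 102.0], [619.3, 127.0], [607.5, 150.3], [591.6, 171.0], [571.9, 188.3], [549.2, 201.5], [524.4, 210.3], [498.6, 214.4], [472.6, 213.5], [446.9, 207.9]]
1.2690707984923824 43
[101.3 100.7 101.3 102.8 105.1 108.2 111.9 116.2 120.8 125.8 131.  136.2
 141.3 146.4 151.3 156.2 161.1 166.  170.9 175.8 180.7 185.6 190.4 195.2]
s0 22.3 L 289.1 err in tool (need to move) [0.04 0.28] yaw err deg -1.46 z 149.71
[0.201, 0.013, 0, 0, 0, np.float64(0.23)]
[0.2, -0.001, 0, 0, 0, np.float64(-0.11)]
[0.201, -0.001, 0, 0, 0, np.float64(-0.16)]
[0.201, -0.002, 0, 0, 0, np.float64(-0.2)]
[0.202, -0.002, 0, 0, 0, np.float64(-0.24)]
[0.201, -0.002, 0, 0, 0, np.float64(-0.28)]
[0.202, -0.002, 0, 0, 0, np.float64(-0.31)]
[0.2, -0.003, 0, 0, 0, np.float64(-0.35)]
[0.201, -0.002, 0, 0, 0, np.float64(-0.37)]
[0.2, -0.003, 0, 0, 0, np.float64(-0.4)]
[0.2, -0.004, 0, 0, 0, np.float64(-0.43)]
[0.199, -0.003, 0, 0, 0, np.float64(-0.45)]
[0.199, -0.003, 0, 0, 0, np.float64(-0.47)]
[0.198, -0.003, 0, 0, 0, np.float64(-0.48)]
[0.199, -0.004, 0, 0, 0, np.float64(-0.5)]
```

Run:
```python
from plan import *
P=np.load('rodP.npy')
for s in (.03,.06):
    f,L=build(P,s)
    d=np.diff(f(np.linspace(0,L,25)),axis=0); print(np.degrees(np.unwrap(np.arctan2(d[:,1],d[:,0]))).round(1))
f,L=build(P,.04); plan(f,L,10,6)
```

```text
[101.9 103.3 102.5 102.  103.3 106.6 111.  116.1 121.5 127.1 132.5 137.5
 141.6 144.6 149.8 156.7 160.2 165.5 171.6 176.4 180.9 187.  192.5 186.4]
[105.3 102.3 101.1 101.6 103.7 107.3 111.7 116.6 121.6 126.6 131.6 136.5
 141.4 146.1 150.8 155.5 160.4 165.7 171.1 176.5 181.8 186.9 190.7 188.1]
s0 22.2 L 289.1 err in tool (need to move) [0.03 0.02] yaw err deg 0.33 z 149.71
[0.201, 0.0, 0, 0, 0, np.float64(0.01)]
[0.199, 0.0, 0, 0, 0, np.float64(0.07)]
[0.2, 0.0, 0, 0, 0, np.float64(0.01)]
[0.199, -0.001, 0, 0, 0, np.float64(-0.08)]
[0.2, -0.001, 0, 0, 0, np.float64(-0.17)]
[0.199, -0.003, 0, 0, 0, np.float64(-0.26)]
[0.2, -0.002, 0, 0, 0, np.float64(-0.35)]
[0.201, -0.003, 0, 0, 0, np.float64(-0.4)]
[0.201, -0.004, 0, 0, 0, np.float64(-0.46)]
[0.201, -0.003, 0, 0, 0, np.float64(-0.48)]
```

```bash
python3 -m inch '[[0.2,0,0,0,0,0],[0.2,0,0,0,0,0],[0.2,0,0,0,0,0],[0.2,0,0,0,0,-0.08],[0.2,0,0,0,0,-0.17]]';  python3 -m inch '[[0,0,0,0,0,0],[0,0,0,0,0,0],[0,0,0,0,0,0],[0,0,0,0,0,0],[0,0,0,0,0,0]]';python3 -c "
from plan import *
s=snap('wrist','w9')[0]; print(s['wrist_force'],s['ft_torque'],s['gripper_width'])
f,L=build(np.load('rodP.npy'),.04); plan(f,L,10,6,s)
im=cv2.imread('pics/w9.png')
cv2.imwrite('pics/w9a.png',cv2.resize(im[0:300,150:400],None,fx=3,fy=2,interpolation=cv2.INTER_CUBIC))
"
```

```text
t: 15.97
tool_pos: [627.3, 102.1, 149.7]
eef_rot: [-1.94, -2.471, -0.0]
wrist_force: [-0.3, -0.0, -1.8]
gripper_width: 29.6
t: 16.38
tool_pos: [627.7, 100.9, 149.7]
eef_rot: [1.942, 2.469, 0.0]
wrist_force: [0.8, 0.6, -2.7]
gripper_width: 28.8
[ 0.8387505   0.59882185 -2.65046576] [0.01089834 0.00762115 0.01731993] 28.840459304733585
s0 52.0 L 289.1 err in tool (need to move) [-0.02  0.03] yaw err deg -0.47 z 149.69
[0.199, 0.0, 0, 0, 0, np.float64(-0.17)]
[0.2, -0.002, 0, 0, 0, np.float64(-0.34)]
[0.201, -0.004, 0, 0, 0, np.float64(-0.4)]
[0.2, -0.003, 0, 0, 0, np.float64(-0.46)]
[0.201, -0.003, 0, 0, 0, np.float64(-0.48)]
[0.201, -0.004, 0, 0, 0, np.float64(-0.5)]
[0.202, -0.004, 0, 0, 0, np.float64(-0.52)]
[0.2, -0.003, 0, 0, 0, np.float64(-0.52)]
[0.201, -0.004, 0, 0, 0, np.float64(-0.53)]
[0.199, -0.004, 0, 0, 0, np.float64(-0.53)]
```

View pics/w9a.png

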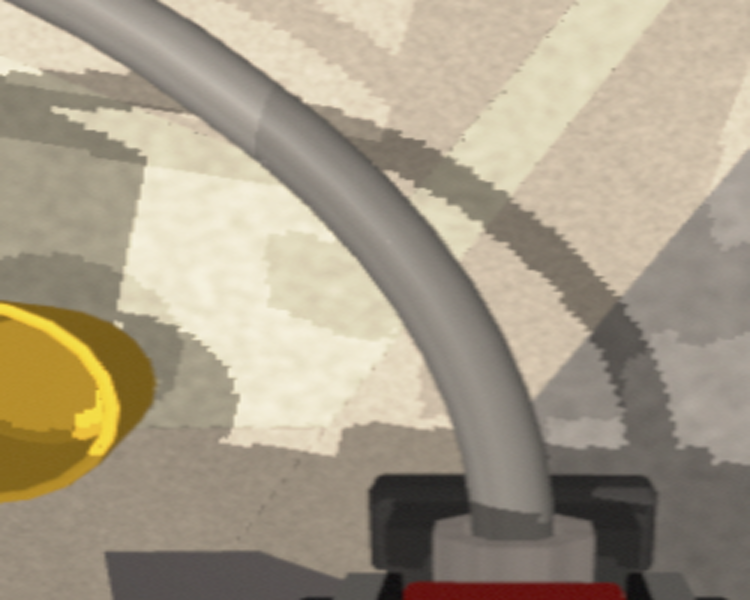

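```bash
python3 -m inch '[[0.2,0,0,0,0,-0.17],[0.2,-0.002,0,0,0,-0.34],[0.2,-0.004,0,0,0,-0.4],[0.2,-0.003,0,0,0,-0.46],[0.2,-0.003,0,0,0,-0.48]]';  python3 -m inch '[[0,0,0,0,0,0],[0,0,0,0,0,0],[0,0,0,0,0,0],[0,0,0,0,0,0],[0,0,0,0,0,0]]';python3 -c "
from plan import *
s=snap('wrist','w10')[0]; print(s['wrist_force'],s['ft_torque'],s['gripper_width'])
f,L=build(np.load('rodP.npy'),.04); plan(f,L,10,6,s)
im=cv2.imread('pics/w10.png')
cv2.imwrite('pics/w10a.png',cv2.resize(im[0:300,150:400],None,fx=3,fy=2,interpolation=cv2.INTER_CUBIC))
"
```

```text
t: 16.85
tool_pos: [618.4, 130.7, 149.7]
eef_rot: [-1.731, -2.621, -0.0]
wrist_force: [0.5, 0.5, -2.4]
gripper_width: 28.9
t: 17.27
tool_pos: [618.8, 129.5, 149.7]
eef_rot: [1.737, 2.618, 0.0]
wrist_force: [0.5, 0.2, -1.9]
gripper_width: 28.7
[ 0.45209067  0.15715988 -1.89694307] [-0.03889066 -0.00157535  0.0572736 ] 28.74186491049432
s0 82.0 L 289.1 err in tool (need to move) [ 0.   -0.02] yaw err deg 0.0 z 149.69
[0.201, -0.004, 0, 0, 0, np.float64(-0.51)]
[0.201, -0.004, 0, 0, 0, np.float64(-0.51)]
[0.201, -0.004, 0, 0, 0, np.float64(-0.53)]
[0.2, -0.003, 0, 0, 0, np.float64(-0.52)]
[0.2, -0.004, 0, 0, 0, np.float64(-0.53)]
[0.199, -0.004, 0, 0, 0, np.float64(-0.53)]
[0.198, -0.003, 0, 0, 0, np.float64(-0.52)]
[0.198, -0.004, 0, 0, 0, np.float64(-0.51)]
[0.198, -0.003, 0, 0, 0, np.float64(-0.49)]
[0.198, -0.003, 0, 0, 0, np.float64(-0.46)]
```

View pics/w10a.png

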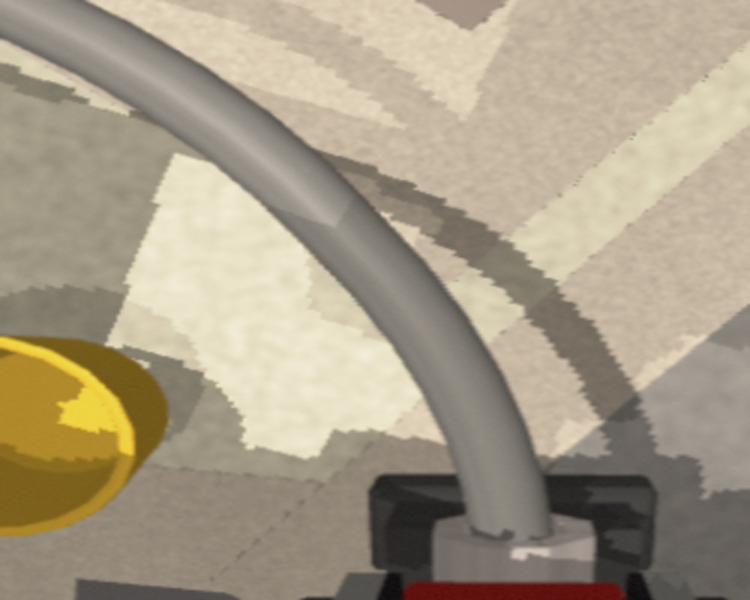

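```bash
cat > upd.py <<'E'
from plan import *
import sys
def upd(name,guess,off,sc,st,n=18,out=None):
    im=cv2.imread(f'pics/{name}.png'); c=cam('wrist',st)
    g=[(off[0]+u/sc[0]-.33,off[1]+v/sc[1]-.25) for u,v in guess]
    o,w=ref(im,g,15,n,3.5,21); X=onz(c,o,130)[:,:2]
    f,L=build(np.load('rodP.npy'),.04); ss=np.linspace(0,L,4000); q=f(ss)
    e=[]
    for x in X:
        k=min(max(np.linalg.norm(q-x,axis=1).argmin(),1),3998); d=q[k+1]-q[k-1]; d/=np.linalg.norm(d); v=x-q[k]; e.append((round(ss[k],0),round(v[0]*d[1]-v[1]*d[0],2))) # + = right of travel = tool +y
    print('width',w.round(1).tolist()); print('s,err(+tool y)',[tuple(map(float,a)) for a in e]); return X
E
python3 - <<'E'
from upd import *
st=arm.read_state()
X=upd('w10',[(511,525),(500,460),(475,395),(425,310),(350,225),(260,150),(170,85),(80,40)],(150,0),(3,2),st)
np.save('rod3.npy',X)
E
```

```text
width [26.8, 27.2, 27.8, 28.2, 28.2, 28.8, 29.0, 29.2, 29.8, 29.8, 30.2, 27.5, 31.2, 33.2, 31.8, 31.8, 32.0, 32.0]
s,err(+tool y) [(94.0, 0.8), (102.0, 0.32), (110.0, 0.03), (117.0, 0.04), (124.0, 0.12), (131.0, 0.08), (138.0, 0.14), (145.0, 0.05), (152.0, -0.05), (158.0, -0.26), (165.0, -0.28), (171.0, -0.75), (178.0, -0.32), (184.0, -0.6), (190.0, -0.17), (197.0, -0.12), (203.0, -0.02), (209.0, -0.04)]
```

```bash
python3 -m inch '[[0.2,-0.004,0,0,0,-0.51],[0.2,-0.004,0,0,0,-0.51],[0.2,-0.004,0,0,0,-0.53],[0.2,-0.003,0,0,0,-0.52],[0.2,-0.004,0,0,0,-0.53]]';  python3 -m inch '[[0,0,0,0,0,0],[0,0,0,0,0,0],[0,0,0,0,0,0],[0,0,0,0,0,0],[0,0,0,0,0,0]]';python3 -c "
from plan import *
s=snap('wrist','w11')[0]; print(s['wrist_force'],s['ft_torque'],s['gripper_width'])
f,L=build(np.load('rodP.npy'),.04); plan(f,L,10,6,s)
im=cv2.imread('pics/w11.png')
cv2.imwrite('pics/w11a.png',cv2.resize(im[0:300,150:400],None,fx=3,fy=2,interpolation=cv2.INTER_CUBIC))
"
```

```text
t: 17.73
tool_pos: [604.1, 155.9, 149.7]
eef_rot: [1.426, 2.799, 0.0]
wrist_force: [0.9, 0.1, -1.7]
gripper_width: 28.9
t: 18.15
tool_pos: [604.3, 155.6, 149.7]
eef_rot: [1.43, 2.797, 0.0]
wrist_force: [-0.3, -0.3, -2.6]
gripper_width: 29.3
[-0.26346797 -0.33028481 -2.5694058 ] [-0.03016279  0.00395178 -0.02387768] 29.253546482049114
s0 111.8 L 289.1 err in tool (need to move) [-0.04  0.01] yaw err deg -0.1 z 149.68
[0.198, -0.003, 0, 0, 0, np.float64(-0.51)]
[0.198, -0.004, 0, 0, 0, np.float64(-0.52)]
[0.198, -0.003, 0, 0, 0, np.float64(-0.51)]
[0.198, -0.003, 0, 0, 0, np.float64(-0.49)]
[0.198, -0.003, 0, 0, 0, np.float64(-0.46)]
[0.199, -0.003, 0, 0, 0, np.float64(-0.43)]
[0.2, -0.003, 0, 0, 0, np.float64(-0.4)]
[0.201, -0.002, 0, 0, 0, np.float64(-0.37)]
[0.201, -0.004, 0, 0, 0, np.float64(-0.41)]
[0.202, -0.003, 0, 0, 0, np.float64(-0.48)]
```

View pics/w11a.png

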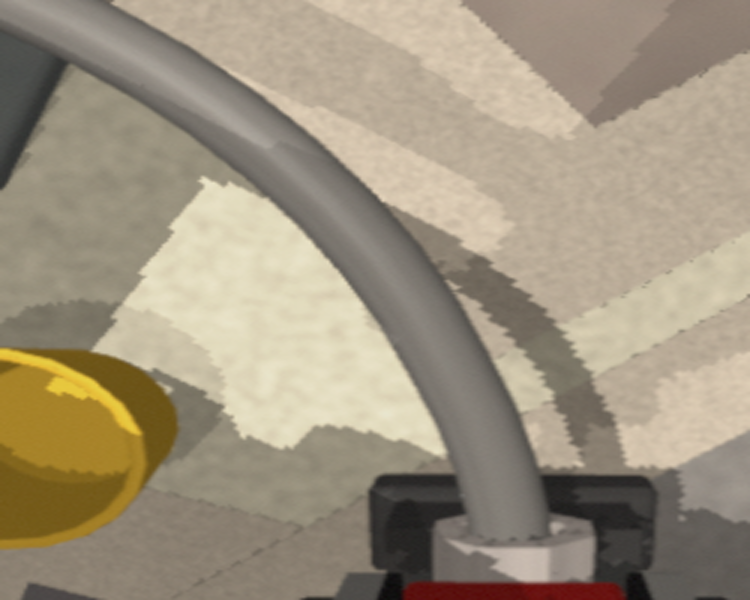

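```bash
python3 - <<'E'
from upd import *
st=arm.read_state()
X=upd('w11',[(509,530),(495,465),(470,400),(420,310),(352,222),(275,155),(195,90),(110,45),(40,15)],(150,0),(3,2),st)
np.save('rod4.npy',X)
E
python3 -m inch '[[0.2,-0.003,0,0,0,-0.51],[0.2,-0.004,0,0,0,-0.52],[0.2,-0.003,0,0,0,-0.51],[0.2,-0.003,0,0,0,-0.49],[0.2,-0.003,0,0,0,-0.47]]';  python3 -m inch '[[0,0,0,0,0,0],[0,0,0,0,0,0],[0,0,0,0,0,0],[0,0,0,0,0,0],[0,0,0,0,0,0]]';python3 -c "
from plan import *
s=snap('wrist','w12')[0]; print(s['wrist_force'],s['ft_torque'],s['gripper_width'])
f,L=build(np.load('rodP.npy'),.04); plan(f,L,10,6,s)
im=cv2.imread('pics/w12.png')
cv2.imwrite('pics/w12a.png',cv2.resize(im[0:300,150:400],None,fx=3,fy=2,interpolation=cv2.INTER_CUBIC))
"
```

```text
width [30.5, 27.5, 28.2, 28.5, 29.0, 28.8, 29.8, 30.2, 30.2, 30.8, 30.8, 31.0, 31.0, 31.0, 31.5, 32.0, 31.5, 30.8]
s,err(+tool y) [(123.0, -0.8), (132.0, -0.0), (140.0, -0.02), (148.0, 0.13), (156.0, -0.1), (163.0, -0.23), (170.0, -0.41), (178.0, -0.24), (185.0, -0.15), (192.0, 0.07), (199.0, -0.04), (206.0, 0.04), (213.0, 0.03), (219.0, 0.06), (226.0, 0.13), (233.0, 0.11), (240.0, 0.29), (247.0, 1.45)]
t: 18.62
tool_pos: [584.1, 178.2, 149.7]
eef_rot: [1.113, 2.938, 0.0]
wrist_force: [0.1, 0.3, -2.5]
gripper_width: 29.4
t: 19.03
tool_pos: [584.4, 177.9, 149.7]
eef_rot: [1.117, 2.936, 0.0]
wrist_force: [-0.2, 0.8, -1.6]
gripper_width: 29.2
[-0.16554588  0.84897882 -1.58877046] [-0.03473569  0.00626181  0.02552023] 29.207183870514772
s0 142.0 L 289.1 err in tool (need to move) [-0.   -0.14] yaw err deg 0.07 z 149.69
[0.199, -0.008, 0, 0, 0, np.float64(-0.44)]
[0.199, -0.003, 0, 0, 0, np.float64(-0.39)]
[0.201, -0.002, 0, 0, 0, np.float64(-0.37)]
[0.202, -0.004, 0, 0, 0, np.float64(-0.42)]
[0.202, -0.003, 0, 0, 0, np.float64(-0.49)]
[0.201, -0.004, 0, 0, 0, np.float64(-0.55)]
[0.2, -0.004, 0, 0, 0, np.float64(-0.58)]
[0.2, -0.004, 0, 0, 0, np.float64(-0.55)]
[0.199, -0.003, 0, 0, 0, np.float64(-0.51)]
[0.199, -0.004, 0, 0, 0, np.float64(-0.49)]
```

View pics/w12a.png

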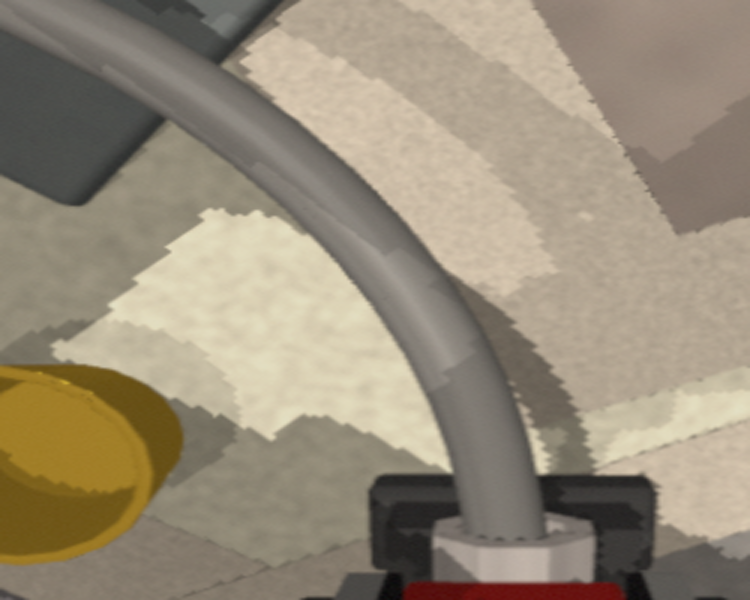

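Run:
```python
from upd import *
st=arm.read_state()
X=upd('w12',[(506,530),(495,465),(470,400),(420,310),(362,235),(295,175),(215,110),(140,65),(60,25)],(150,0),(3,2),st)
np.save('rod5.npy',X)
# merge: keep old P up to s~120, then rod3,4,5 points sorted by s, then P tail s>235
P=np.load('rodP.npy'); f,L=build(P,.04); ss=np.linspace(0,L,4000); q=f(ss)
S=lambda X:np.array([ss[np.linalg.norm(q-x,axis=1).argmin()] for x in X])
E=lambda X:np.array([np.linalg.norm(q-x,axis=1).min() for x in X])
A=np.r_[P,np.load('rod3.npy')[1:],np.load('rod4.npy')[1:-1],X[1:-1]]; s=S(A)
# bin average by 5 mm
bins=(s//5).astype(int); Q=[]
from itertools import groupby
for b in sorted(set(bins)):
    Z=A[bins==b]; m=np.median(Z,axis=0); Q.append(m) if len(Z)<3 else Q.append(Z[np.linalg.norm(Z-m,axis=1)<3].mean(0))
np.save('rodQ.npy',np.array(Q))
f2,L2=build(np.array(Q),.04); plan(f2,L2,10,6,st)
d=np.diff(f2(np.linspace(0,L2,25)),axis=0); print(np.degrees(np.unwrap(np.arctan2(d[:,1],d[:,0]))).round(1))
```

```text
width [28.2, 27.5, 28.2, 27.8, 27.8, 29.2, 27.0, 31.5, 30.0, 30.5, 33.2, 31.0, 31.5, 33.0, 31.5, 29.2, 29.5, 27.0]
s,err(+tool y) [(153.0, -0.43), (162.0, -0.4), (169.0, -0.39), (177.0, -0.44), (185.0, -0.44), (192.0, -0.09), (199.0, -0.53), (206.0, 0.39), (213.0, 0.08), (220.0, 0.06), (227.0, -0.5), (234.0, 0.0), (241.0, 0.14), (247.0, 0.36), (254.0, 0.39), (260.0, 0.12), (267.0, 0.17), (274.0, -0.25)]
s0 142.0 L 288.9 err in tool (need to move) [-0.02 -0.05] yaw err deg -0.19 z 149.67
[0.199, -0.004, 0, 0, 0, np.float64(-0.45)]
[0.2, -0.004, 0, 0, 0, np.float64(-0.47)]
[0.201, -0.003, 0, 0, 0, np.float64(-0.47)]
[0.2, -0.003, 0, 0, 0, np.float64(-0.46)]
[0.201, -0.003, 0, 0, 0, np.float64(-0.46)]
[0.201, -0.003, 0, 0, 0, np.float64(-0.45)]
[0.201, -0.004, 0, 0, 0, np.float64(-0.45)]
[0.201, -0.003, 0, 0, 0, np.float64(-0.46)]
[0.201, -0.003, 0, 0, 0, np.float64(-0.48)]
[0.2, -0.004, 0, 0, 0, np.float64(-0.49)]
[105.1 102.4 101.2 101.6 103.6 107.1 111.6 116.5 121.6 126.7 131.7 136.7
 141.6 146.3 150.8 155.4 160.1 165.2 170.7 176.6 182.2 187.  189.9 189.7]
```

```bash
python3 -m inch '[[0.2,-0.01,0,0,0,-0.45],[0.2,-0.008,0,0,0,-0.47],[0.2,-0.003,0,0,0,-0.47],[0.2,-0.003,0,0,0,-0.46],[0.2,-0.003,0,0,0,-0.46]]';  python3 -m inch '[[0,0,0,0,0,0],[0,0,0,0,0,0],[0,0,0,0,0,0],[0,0,0,0,0,0],[0,0,0,0,0,0]]';python3 -c "
from plan import *
s=snap('wrist','w13')[0]; print(s['wrist_force'],s['ft_torque'],s['gripper_width'])
f,L=build(np.load('rodQ.npy'),.04); plan(f,L,10,6,s)
im=cv2.imread('pics/w13.png')
cv2.imwrite('pics/w13a.png',cv2.resize(im[0:300,150:400],None,fx=3,fy=2,interpolation=cv2.INTER_CUBIC))
"
```

```text
t: 19.5
tool_pos: [559.6, 195.6, 149.7]
eef_rot: [0.812, 3.035, 0.0]
wrist_force: [-0.2, -0.6, -1.4]
gripper_width: 29.2
t: 19.92
tool_pos: [560.1, 195.4, 149.7]
eef_rot: [0.815, 3.034, 0.0]
wrist_force: [-0.1, -0.7, -2.3]
gripper_width: 29.2
[-0.05518506 -0.74058268 -2.25850458] [ 0.07650908 -0.00189088  0.01261904] 29.207728339252323
s0 172.0 L 288.9 err in tool (need to move) [0.04 0.18] yaw err deg -0.02 z 149.7
[0.202, 0.003, 0, 0, 0, np.float64(-0.45)]
[0.201, -0.003, 0, 0, 0, np.float64(-0.45)]
[0.201, -0.004, 0, 0, 0, np.float64(-0.46)]
[0.201, -0.003, 0, 0, 0, np.float64(-0.48)]
[0.201, -0.003, 0, 0, 0, np.float64(-0.49)]
[0.2, -0.004, 0, 0, 0, np.float64(-0.5)]
[0.2, -0.004, 0, 0, 0, np.float64(-0.53)]
[0.199, -0.004, 0, 0, 0, np.float64(-0.55)]
[0.199, -0.004, 0, 0, 0, np.float64(-0.58)]
[0.199, -0.004, 0, 0, 0, np.float64(-0.58)]
```

View pics/w13a.png

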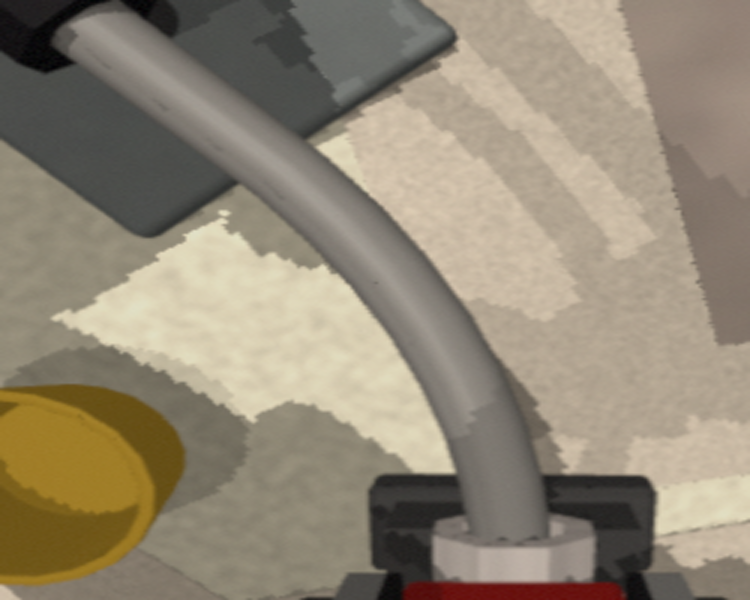

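Run:
```python
from upd import *
np.save('rodP.npy',np.load('rodQ.npy'))
st=arm.read_state()
X=upd('w13',[(507,530),(500,480),(475,405),(430,325),(370,250),(310,190),(240,130),(170,78),(105,35)],(150,0),(3,2),st)
np.save('rod6.npy',X)
P=np.load('rodP.npy'); f,L=build(P,.04); ss=np.linspace(0,L,4000); q=f(ss)
A=np.r_[P,X[1:-1],X[1:-1]]; s=np.array([ss[np.linalg.norm(q-x,axis=1).argmin()] for x in A])
b=(s//5).astype(int); Q=np.array([A[b==k].mean(0) for k in sorted(set(b))]); np.save('rodQ.npy',Q)
f2,L2=build(Q,.04); plan(f2,L2,12,6,st)
d=np.diff(f2(np.linspace(150,L2,15)),axis=0); print(np.degrees(np.unwrap(np.arctan2(d[:,1],d[:,0]))).round(1))
c=cam('wrist',st); g=lambda u,v:(150+u/3-.33,v/2-.25)
z=onz(c,[g(70,42),g(130,12),g(100,25)],130); print('buffer face~',z.round(1).tolist())
print(X.round(1).tolist())
```

```text
width [27.0, 26.8, 28.2, 33.2, 33.2, 29.2, 29.5, 29.5, 29.8, 30.8, 30.8, 30.8, 30.5, 28.2, 28.8, 29.0, 29.2, 31.8]
s,err(+tool y) [(183.0, -0.01), (191.0, 0.21), (198.0, 0.08), (206.0, 1.25), (213.0, 0.9), (220.0, 0.02), (227.0, 0.04), (234.0, -0.16), (240.0, 0.06), (247.0, -0.12), (253.0, 0.15), (260.0, 0.15), (266.0, 0.3), (273.0, -0.0), (279.0, -0.1), (285.0, -0.28), (289.0, -0.49), (289.0, -0.94)]
s0 172.0 L 288.5 err in tool (need to move) [-0.03  0.32] yaw err deg -0.22 z 149.68
[0.2, 0.008, 0, 0, 0, np.float64(-0.42)]
[0.201, -0.003, 0, 0, 0, np.float64(-0.46)]
[0.2, -0.004, 0, 0, 0, np.float64(-0.48)]
[0.2, -0.003, 0, 0, 0, np.float64(-0.49)]
[0.2, -0.004, 0, 0, 0, np.float64(-0.51)]
[0.199, -0.003, 0, 0, 0, np.float64(-0.52)]
[0.199, -0.004, 0, 0, 0, np.float64(-0.53)]
[0.199, -0.004, 0, 0, 0, np.float64(-0.54)]
[0.199, -0.004, 0, 0, 0, np.float64(-0.55)]
[0.198, -0.004, 0, 0, 0, np.float64(-0.55)]
[0.199, -0.003, 0, 0, 0, np.float64(-0.54)]
[0.198, -0.004, 0, 0, 0, np.float64(71.48)]
[143.2 147.  150.7 154.6 158.5 162.7 167.1 171.6 176.1 180.5 184.6 188.1
 190.9 192.7]
buffer face~ [[437.0, 202.3, 130.0], [436.6, 211.9, 130.0], [436.5, 207.3, 130.0]]
[[549.7, 201.0], [542.6, 204.5], [535.5, 207.1], [528.9, 210.6], [521.8, 212.1], [514.8, 212.8], [508.0, 213.9], [501.3, 214.3], [494.7, 214.8], [488.1, 214.5], [481.7, 214.4], [475.3, 213.7], [468.9, 212.9], [462.7, 211.5], [456.6, 210.3], [450.5, 209.0], [444.4, 207.9], [438.4, 206.6]]
```

```bash
python3 -m inch '[[0.2,-0.008,0,0,0,-0.44],[0.2,-0.008,0,0,0,-0.46],[0.2,-0.004,0,0,0,-0.47],[0.2,-0.003,0,0,0,-0.48],[0.2,-0.003,0,0,0,-0.49]]';  python3 -m inch '[[0,0,0,0,0,0],[0,0,0,0,0,0],[0,0,0,0,0,0],[0,0,0,0,0,0],[0,0,0,0,0,0]]';python3 -c "
from plan import *
s=snap('wrist','w14')[0]; print(s['wrist_force'],s['ft_torque'],s['gripper_width'])
f,L=build(np.load('rodP.npy'),.04); plan(f,L,10,6,s)
im=cv2.imread('pics/w14.png')
cv2.imwrite('pics/w14a.png',cv2.resize(im[0:300,150:400],None,fx=3,fy=2,interpolation=cv2.INTER_CUBIC))
"
```

```text
t: 20.38
tool_pos: [532.2, 207.8, 149.7]
eef_rot: [0.498, 3.102, 0.0]
wrist_force: [0.2, 0.9, -2.8]
gripper_width: 29.1
t: 20.8
tool_pos: [532.6, 207.6, 149.7]
eef_rot: [0.502, 3.101, 0.0]
wrist_force: [-0.0, -0.4, -2.2]
gripper_width: 28.7
[-0.03691134 -0.35189746 -2.23352747] [ 0.01542109 -0.00474826 -0.005856  ] 28.670140034073636
s0 202.0 L 288.9 err in tool (need to move) [0.01 0.45] yaw err deg -0.08 z 149.68
[0.201, 0.012, 0, 0, 0, np.float64(-0.49)]
[0.199, -0.004, 0, 0, 0, np.float64(-0.53)]
[0.2, -0.004, 0, 0, 0, np.float64(-0.55)]
[0.199, -0.004, 0, 0, 0, np.float64(-0.57)]
[0.199, -0.004, 0, 0, 0, np.float64(-0.58)]
[0.198, -0.004, 0, 0, 0, np.float64(-0.58)]
[0.199, -0.004, 0, 0, 0, np.float64(71.44)]
[0.2, -0.003, 0, 0, 0, np.float64(-0.52)]
[0.199, -0.003, 0, 0, 0, np.float64(-0.46)]
[0.2, -0.003, 0, 0, 0, np.float64(-0.39)]
```

View pics/w14a.png

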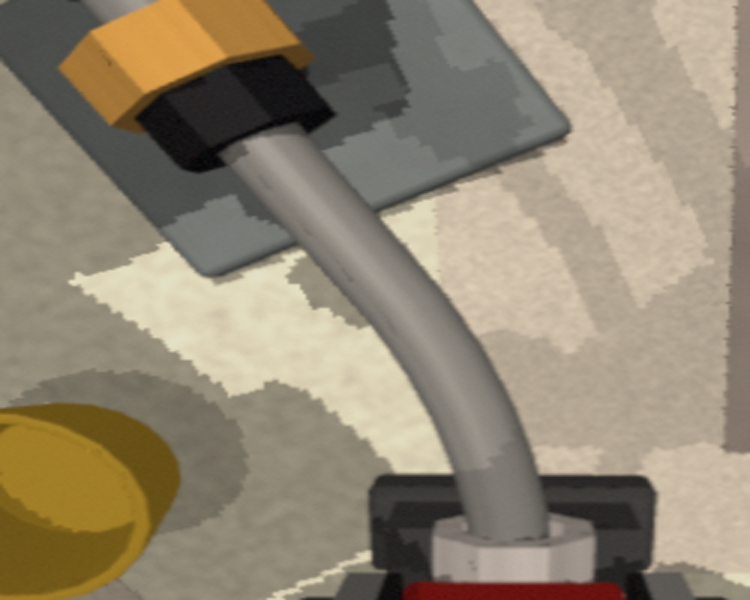

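Run:
```python
from upd import *
st=arm.read_state()
X=upd('w14',[(507,530),(500,480),(478,410),(430,325),(378,255),(320,190),(265,145)],(150,0),(3,2),st,n=20)
np.save('rod7.npy',X)
Rt=tool(st)
print(((np.c_[X,np.full(len(X),130)]-st['tool_pos'])@Rt)[:,:2].round(1).tolist())
c=cam('wrist',st); g=lambda u,v:(150+u/3-.33,v/2-.25)
z=onz(c,[g(223,155),g(300,123)],130); print('buffer face~',z.round(1).tolist())
P=np.load('rodP.npy'); f,L=build(P,.04);ss=np.linspace(0,L,4000); q=f(ss)
s=np.array([ss[np.linalg.norm(q-x,axis=1).argmin()] for x in P])
Q=np.r_[P[s<205],X[1:]]; np.save('rodR.npy',Q)
f2,L2=build(Q,.04); plan(f2,L2,10,6,st)
d=np.diff(f2(np.linspace(180,L2,15)),axis=0); print(np.degrees(np.unwrap(np.arctan2(d[:,1],d[:,0]))).round(1))
```

```text
width [26.8, 27.0, 27.2, 27.5, 28.5, 28.5, 28.8, 29.0, 29.0, 28.8, 29.5, 29.8, 30.0, 30.5, 29.8, 26.8, 29.2, 29.8, 28.0, 30.8]
s,err(+tool y) [(213.0, -0.13), (218.0, -0.04), (223.0, -0.05), (228.0, -0.14), (233.0, -0.06), (238.0, 0.05), (243.0, 0.01), (247.0, -0.01), (252.0, 0.13), (256.0, 0.21), (261.0, 0.26), (265.0, 0.08), (270.0, 0.05), (274.0, -0.2), (278.0, -0.22), (282.0, -0.42), (287.0, -0.0), (289.0, -0.38), (289.0, -0.93), (289.0, -0.92)]
[[11.7, -0.2], [16.8, -0.6], [21.7, -1.3], [26.6, -2.3], [31.3, -3.3], [35.9, -4.5], [40.4, -5.9], [44.7, -7.5], [49.0, -9.1], [53.1, -10.8], [57.2, -12.7], [61.0, -14.8], [64.8, -16.9], [68.5, -19.2], [72.2, -21.2], [75.8, -23.4], [79.7, -25.0], [83.2, -27.2], [86.7, -29.5], [90.4, -31.4]]
buffer face~ [[436.8, 200.7, 130.0], [434.6, 212.2, 130.0]]
s0 202.0 L 298.8 err in tool (need to move) [-0.02  0.37] yaw err deg 0.61 z 149.64
[0.199, 0.007, 0, 0, 0, np.float64(-0.62)]
[0.199, -0.003, 0, 0, 0, np.float64(-0.5)]
[0.199, -0.004, 0, 0, 0, np.float64(-0.5)]
[0.199, -0.004, 0, 0, 0, np.float64(-0.51)]
[0.199, -0.003, 0, 0, 0, np.float64(-0.51)]
[0.199, -0.004, 0, 0, 0, np.float64(-0.52)]
[0.199, -0.003, 0, 0, 0, np.float64(-0.51)]
[0.199, -0.004, 0, 0, 0, np.float64(71.49)]
[0.2, -0.003, 0, 0, 0, np.float64(-0.49)]
[0.2, -0.003, 0, 0, 0, np.float64(-0.46)]
[155.  158.4 161.9 165.4 169.  172.6 176.2 179.8 183.5 186.9 189.8 191.9
 192.9 192.4]
```

```bash
python3 -m inch '[[0.2,0,0,0,0,-0.55],[0.2,-0.003,0,0,0,-0.52],[0.2,-0.004,0,0,0,-0.51],[0.2,-0.004,0,0,0,-0.51],[0.2,-0.003,0,0,0,-0.51]]';  python3 -m inch '[[0,0,0,0,0,0],[0,0,0,0,0,0],[0,0,0,0,0,0],[0,0,0,0,0,0],[0,0,0,0,0,0]]';python3 -c "
from plan import *
s=snap('wrist','w15')[0]; print(s['wrist_force'],s['ft_torque'],s['gripper_width'])
f,L=build(np.load('rodR.npy'),.04); plan(f,L,10,6,s)
im=cv2.imread('pics/w15.png')
cv2.imwrite('pics/w15a.png',cv2.resize(im[0:300,150:400],None,fx=3,fy=2,interpolation=cv2.INTER_CUBIC))
"
```

```text
t: 21.27
tool_pos: [503.0, 214.2, 149.7]
eef_rot: [0.144, 3.138, 0.0]
wrist_force: [-0.2, 0.2, -0.5]
gripper_width: 29.2
t: 21.68
tool_pos: [503.5, 214.1, 149.7]
eef_rot: [0.148, 3.138, 0.0]
wrist_force: [-0.3, 0.1, -3.0]
gripper_width: 29.2
[-0.25992642  0.08434437 -2.99100696] [0.02261918 0.02583117 0.01835375] 29.162255326035254
s0 232.0 L 298.8 err in tool (need to move) [-0.01  0.  ] yaw err deg 0.22 z 149.7
[0.199, -0.004, 0, 0, 0, np.float64(-0.56)]
[0.199, -0.004, 0, 0, 0, np.float64(-0.51)]
[0.199, -0.003, 0, 0, 0, np.float64(71.49)]
[0.2, -0.004, 0, 0, 0, np.float64(-0.5)]
[0.2, -0.003, 0, 0, 0, np.float64(-0.45)]
[0.2, -0.002, 0, 0, 0, np.float64(-0.4)]
[0.201, -0.002, 0, 0, 0, np.float64(-0.32)]
[0.201, -0.001, 0, 0, 0, np.float64(-0.22)]
[0.2, -0.001, 0, 0, 0, np.float64(-0.1)]
[0.199, 0.001, 0, 0, 0, np.float64(0.05)]
```

View pics/w15a.png

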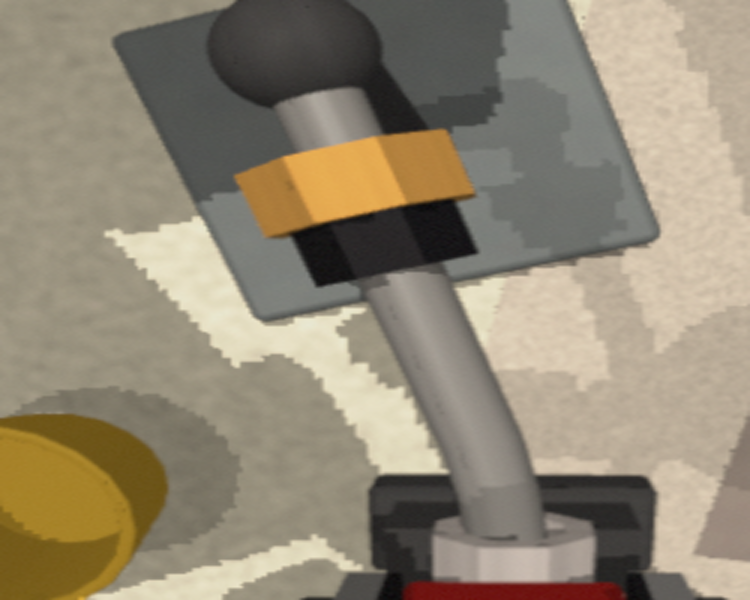

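Run:
```python
from upd import *
st=arm.read_state();Rt=tool(st)
X=upd('w15',[(503,530),(500,500),(480,440),(455,385),(430,330),(408,285)],(150,0),(3,2),st,n=16)
np.save('rod8.npy',X)
tl=lambda X:((np.c_[X,np.full(len(X),130)]-st['tool_pos'])@Rt)[:,:2].round(1).tolist()
print(tl(X))
c=cam('wrist',st); g=lambda u,v:(150+u/3-.33,v/2-.25)
z=onz(c,[g(276,108),g(368,85),g(297,148),g(387,133),g(365,280),g(440,263),g(317,286),g(477,253)],130)[:,:2]; m=(z[0::2]+z[1::2])/2
print('post piece, near collar, buffer face rod edges, buffer face corners',m.round(1).tolist(),tl(m))
d=X[-6]-m[0]; 
a=m[1]; b=X[-3]; print('home heading',np.degrees(np.arctan2(*(a-b)[::-1])))
P=np.load('rodR.npy'); f,L=build(P,.04);ss=np.linspace(0,L,4000); q=f(ss)
s=np.array([ss[np.linalg.norm(q-x,axis=1).argmin()] for x in P])
Q=np.r_[P[s<236],X[1:],m[:2][::-1]]; np.save('rodS.npy',Q)
f2,L2=build(Q,.04); plan(f2,L2,9,6,st)
print(np.degrees(np.arctan2(*np.diff(f2(np.linspace(230,L2,15)),axis=0).T[::-1])).round(1))
```

```text
width [27.2, 26.8, 26.8, 28.5, 28.5, 29.8, 30.8, 29.2, 29.8, 31.2, 29.0, 29.2, 29.5, 29.5, 30.2, 29.0]
s,err(+tool y) [(243.0, 0.03), (247.0, 0.2), (251.0, -0.01), (255.0, 0.34), (258.0, 0.06), (262.0, -0.07), (266.0, -0.28), (269.0, -0.2), (273.0, -0.44), (276.0, -0.6), (280.0, -0.22), (283.0, -0.28), (287.0, -0.48), (289.0, -0.56), (289.0, -0.97), (289.0, -1.62)]
[[11.5, -0.4], [15.4, -0.7], [19.1, -1.5], [22.9, -1.8], [26.5, -2.8], [30.0, -3.8], [33.5, -4.8], [37.0, -5.7], [40.4, -6.9], [43.7, -8.0], [47.2, -8.6], [50.5, -9.6], [53.8, -10.6], [57.1, -11.5], [60.2, -12.7], [63.3, -14.1]]
post piece, near collar, buffer face rod edges, buffer face corners [[402.6, 199.9], [410.8, 201.5], [436.2, 206.4], [435.7, 205.6]] [[99.0, -23.5], [91.0, -21.2], [66.2, -14.0], [66.5, -14.7]]
home heading -169.39907369966917
s0 232.2 L 333.8 err in tool (need to move) [-0.01  0.04] yaw err deg 0.59 z 149.67
[0.198, -0.004, 0, 0, 0, np.float64(-0.64)]
[0.198, -0.004, 0, 0, 0, np.float64(71.48)]
[0.199, -0.003, 0, 0, 0, np.float64(-0.51)]
[0.199, -0.003, 0, 0, 0, np.float64(-0.49)]
[0.2, -0.004, 0, 0, 0, np.float64(-0.47)]
[0.201, -0.002, 0, 0, 0, np.float64(-0.39)]
[0.201, -0.002, 0, 0, 0, np.float64(-0.31)]
[0.202, -0.0, 0, 0, 0, np.float64(-0.18)]
[0.202, -0.0, 0, 0, 0, np.float64(-0.05)]
[ 175.9  179.1 -177.7 -174.6 -171.6 -169.2 -167.6 -167.2 -167.7 -168.8
 -170.1 -171.  -171.1 -170.1]
```

```bash
python3 -m inch '[[0.2,-0.004,0,0,0,-0.6],[0.2,-0.004,0,0,0,-0.55],[0.2,-0.003,0,0,0,-0.5],[0.2,-0.003,0,0,0,-0.5],[0.2,-0.004,0,0,0,-0.45]]';  python3 -m inch '[[0,0,0,0,0,0],[0,0,0,0,0,0],[0,0,0,0,0,0],[0,0,0,0,0,0],[0,0,0,0,0,0]]';python3 -c "
from plan import *
s=snap('wrist','w16')[0]; print(s['wrist_force'],s['ft_torque'],s['gripper_width'])
f,L=build(np.load('rodS.npy'),.04); plan(f,L,5,6,s)
im=cv2.imread('pics/w16.png')
cv2.imwrite('pics/w16a.png',cv2.resize(im[0:300,200:400],None,fx=4,fy=2,interpolation=cv2.INTER_CUBIC))
"
```

```text
t: 22.15
tool_pos: [473.1, 213.4, 149.7]
eef_rot: [-0.212, 3.134, -0.0]
wrist_force: [0.6, -0.4, -3.2]
gripper_width: 29.0
t: 22.57
tool_pos: [473.6, 213.5, 149.8]
eef_rot: [-0.209, 3.134, 0.0]
wrist_force: [0.3, 0.1, -1.9]
gripper_width: 29.0
[ 0.30439073  0.07819233 -1.94260816] [ 0.01243614 -0.07242186 -0.03033265] 28.96423126485236
s0 262.2 L 333.8 err in tool (need to move) [ 0.07 -0.11] yaw err deg 0.15 z 149.75
[0.203, -0.007, 0, 0, 0, np.float64(-0.43)]
[0.202, -0.001, 0, 0, 0, np.float64(-0.3)]
[0.202, -0.001, 0, 0, 0, np.float64(-0.18)]
[0.202, 0.0, 0, 0, 0, np.float64(-0.05)]
[0.201, 0.001, 0, 0, 0, np.float64(0.06)]
```

View pics/w16a.png

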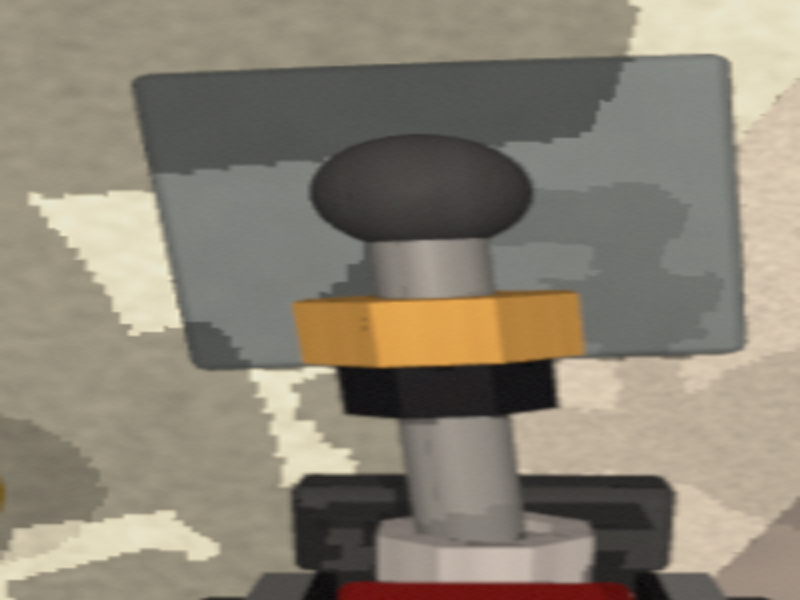

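Run:
```python
from upd import *
st=arm.read_state();Rt=tool(st);c=cam('wrist',st); g=lambda u,v:(200+u/4-.37,v/2-.25)
z=onz(c,[g(373,265),g(492,265),g(402,425),g(515,425),g(409,470),g(518,470),g(415,510),g(522,510)],130); t=((z-st['tool_pos'])@Rt)[:,:2]
m=(t[::2]+t[1::2])/2; print(m.round(2).tolist(), (t[1::2]-t[::2])[:,1].round(1))
s=np.polyfit(m[:,0],m[:,1],1); print('slope deg',np.degrees(np.arctan(s[0])),'at mouth12.6',np.polyval(s,12.6),'at 0.6',np.polyval(s,.6))
f=((onz(c,[g(345,415),g(556,407),g(450,414)],130)-st['tool_pos'])@Rt)[:,:2]; print('face',f.round(1).tolist())
# lower octagon edge? cap
print('yaw',np.degrees(np.arctan2(Rt[1,0],Rt[0,0])))
```

```text
[[67.18, -4.3], [34.58, -1.87], [24.79, -1.39], [15.82, -0.89]] [11.8 11.8 11.6 11.6]
slope deg -3.854578807755969 at mouth12.6 -0.5615138919619386 at 0.6 0.24700734622673204
face [[36.7, -13.7], [38.4, 8.3], [36.9, -2.7]]
yaw -172.37574837016243
```

```bash
python3 -m inch '[[0.12,0,0,0,0,-0.2],[0.12,0,0,0,0,-0.2],[0.12,0,0,0,0,-0.2],[0.12,0,0,0,0,-0.17],[0.12,0,0,0,0,0]]';  python3 -m inch '[[0,0,0,0,0,0],[0,0,0,0,0,0],[0,0,0,0,0,0],[0,0,0,0,0,0],[0,0,0,0,0,0]]';python3 -c "
from plan import *
s=snap('wrist','w17')[0]; print(s['tool_pos'],s['wrist_force'],s['ft_torque'],s['gripper_width'])
im=cv2.imread('pics/w17.png')
cv2.imwrite('pics/w17a.png',cv2.resize(im[0:300,200:400],None,fx=4,fy=2,interpolation=cv2.INTER_CUBIC))
"
```

```text
t: 23.03
tool_pos: [454.7, 210.4, 149.7]
eef_rot: [0.316, -3.125, -0.0]
wrist_force: [0.9, 0.6, -1.4]
gripper_width: 29.2
t: 23.45
tool_pos: [455.5, 210.5, 149.7]
eef_rot: [-0.315, 3.126, 0.0]
wrist_force: [0.2, 0.1, -2.2]
gripper_width: 28.8
[455.53140026 210.53230406 149.71842948] [ 0.20914458  0.13538667 -2.16480679] [ 0.01608765 -0.04263497  0.0065216 ] 28.770595051093128
```

View pics/w17a.png

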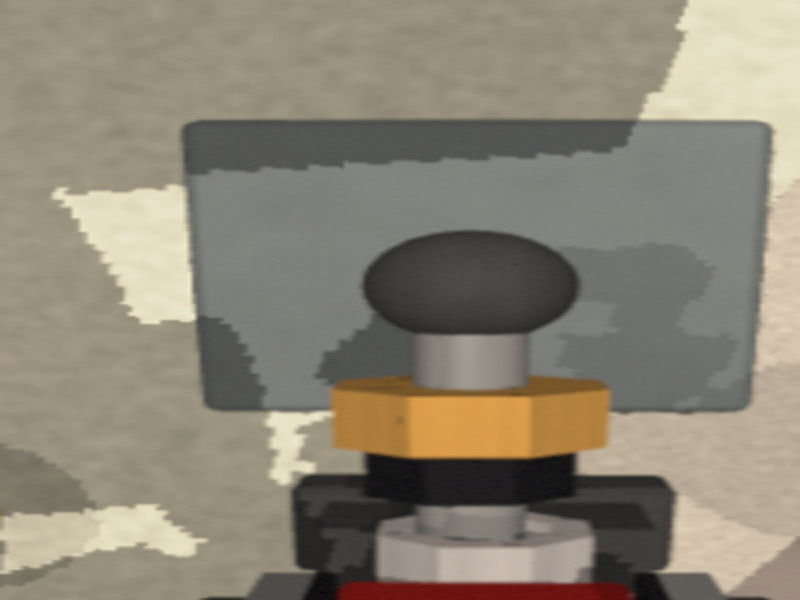

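```bash
python3 -m inch '[[0.03,-0.017,0,0,0,0],[0.03,-0.016,0,0,0,0],[0.04,0,0,0,0,0],[0,0,0,0,0,0],[0,0,0,0,0,0]]';  python3 -m inch '[[0,0,0,0,0,0],[0,0,0,0,0,0],[0,0,0,0,0,0],[0,0,0,0,0,0],[0,0,0,0,0,0]]';python3 -c "
from plan import *
s,im=snap('wrist','w18'); print(s['tool_pos'],s['wrist_force'],s['ft_torque'],s['gripper_width'])
cv2.imwrite('pics/w18a.png',cv2.resize(im[140:300,260:380],None,fx=6,fy=3.7,interpolation=cv2.INTER_CUBIC))
"
```

```text
t: 23.92
tool_pos: [452.5, 208.9, 149.7]
eef_rot: [-0.315, 3.126, 0.0]
wrist_force: [-0.4, 0.0, -1.4]
gripper_width: 29.0
t: 24.33
tool_pos: [452.6, 208.9, 149.7]
eef_rot: [-0.315, 3.126, 0.0]
wrist_force: [0.0, 0.0, -1.6]
gripper_width: 29.5
[452.60968523 208.94447113 149.70801602] [ 0.01324295  0.00847647 -1.58803506] [ 0.02988828 -0.01046272 -0.00682539] 29.529381443426246
```

View pics/w18a.png

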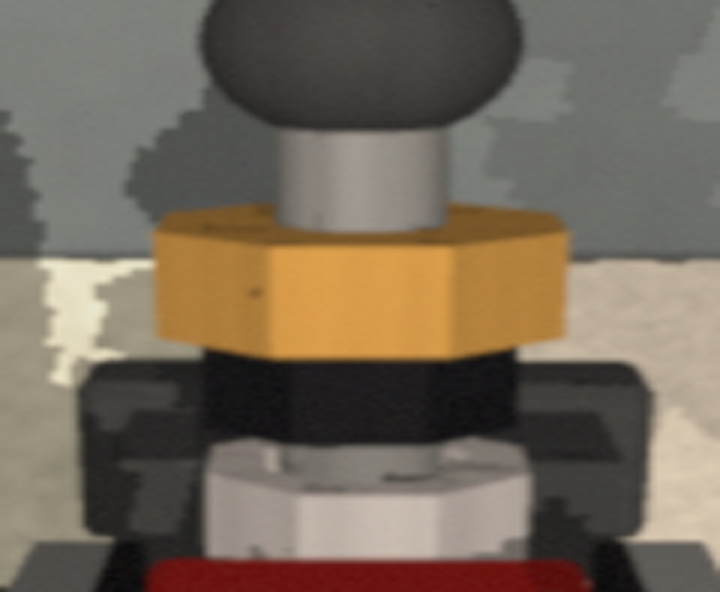

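Run:
```python
from h import *
st=arm.read_state();c=cam('wrist',st);Rt=R.from_rotvec(st['eef_rot']).as_matrix()
g=lambda u,v:(260+u/6-.4,140+v/3.7-.37)
for p,z in ((g(360,442),141),(g(368,491),141.6),(g(368,206),141),(g(360,357),144)): print(((onz(c,[p],z)-st['tool_pos'])@Rt).round(2))
```

```text
[[17.61  0.4   8.68]]
[[12.13  0.93  8.08]]
[[43.62  0.95  8.68]]
[[28.1   0.42  5.68]]
```

```bash
python3 -m inch '[[0.03,-0.01,0,0,0,0],[0.03,0,0,0,0,0],[0,0,0,0,0,0],[0,0,0,0,0,0],[0,0,0,0,0,0]]'; for i in 1 2 3; do python3 -m inch '[[0.02,0,0,0,0,0],[0,0,0,0,0,0],[0,0,0,0,0,0],[0,0,0,0,0,0],[0,0,0,0,0,0]]'; done
```

```text
t: 24.8
tool_pos: [450.9, 208.3, 149.7]
eef_rot: [-0.315, 3.126, 0.0]
wrist_force: [-0.9, 0.3, -1.4]
gripper_width: 29.2
t: 25.22
tool_pos: [450.3, 208.2, 149.7]
eef_rot: [-0.315, 3.126, 0.0]
wrist_force: [-0.0, -0.4, -1.9]
gripper_width: 29.3
t: 25.63
tool_pos: [449.7, 208.0, 149.7]
eef_rot: [0.315, -3.126, -0.0]
wrist_force: [-0.5, 0.1, -2.3]
gripper_width: 28.9
t: 26.05
tool_pos: [449.1, 207.9, 149.7]
eef_rot: [-0.315, 3.126, 0.0]
wrist_force: [-0.4, 1.1, -1.5]
gripper_width: 29.1
```

```bash
for i in 1 2 3; do python3 -m inch '[[0.014,0,0,0,0,0],[0,0,0,0,0,0],[0,0,0,0,0,0],[0,0,0,0,0,0],[0,0,0,0,0,0]]' | sed -n '2p;4p'; done
```

```text
tool_pos: [448.7, 207.8, 149.7]
wrist_force: [-0.2, 0.7, -2.4]
tool_pos: [448.3, 207.8, 149.7]
wrist_force: [0.2, -0.7, -3.2]
tool_pos: [447.9, 207.6, 149.7]
wrist_force: [0.9, 0.0, -2.3]
```

```bash
python3 -c "
from plan import *
s,im=snap('wrist','w19'); print(s['tool_pos'],s['wrist_force'],s['ft_torque'],s['gripper_width'])
cv2.imwrite('pics/w19a.png',cv2.resize(im[140:300,260:380],None,fx=6,fy=3.7,interpolation=cv2.INTER_CUBIC))
"
```

```text
[447.89223658 207.64863103 149.71496751] [ 0.92890764  0.02814235 -2.26441816] [ 0.01995816 -0.03035382  0.0089881 ] 29.4155901449915
```

View pics/w19a.png

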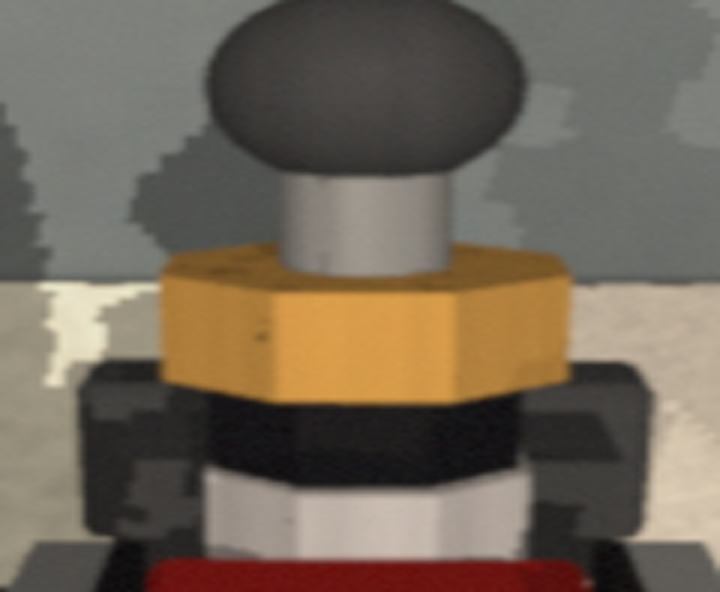

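```bash
for i in 1 2 3; do python3 -m inch '[[0.01,0,0,0,0,0],[0,0,0,0,0,0],[0,0,0,0,0,0],[0,0,0,0,0,0],[0,0,0,0,0,0]]' | sed -n '2p;4p'; done
```

```text
tool_pos: [447.6, 207.6, 149.7]
wrist_force: [0.5, 0.1, -1.7]
tool_pos: [447.3, 207.6, 149.7]
wrist_force: [0.6, -1.2, -2.5]
tool_pos: [447.3, 207.5, 149.8]
wrist_force: [1.4, -0.4, -3.0]
```

```bash
for i in 1 2; do python3 -m inch '[[0.01,0,0,0,0,0],[0,0,0,0,0,0],[0,0,0,0,0,0],[0,0,0,0,0,0],[0,0,0,0,0,0]]' | sed -n '2p;4p'; done
```

```text
tool_pos: [447.2, 207.5, 149.8]
wrist_force: [2.8, 1.2, -3.9]
tool_pos: [447.1, 207.5, 149.9]
wrist_force: [5.7, 1.1, -3.7]
```

```bash
python3 -m inch '[[0.006,0,0,0,0,0],[0,0,0,0,0,0],[0,0,0,0,0,0],[0,0,0,0,0,0],[0,0,0,0,0,0]]' | sed -n '2p;4p'; python3 -c "
from h import *
s=arm.read_state(); print(s['wrist_force'],s['ft_torque'],s['eef_rot'])"
```

```text
tool_pos: [447.1, 207.5, 149.9]
wrist_force: [5.2, 1.5, -4.8]
[ 5.22597422  1.48689387 -4.78269107] [ 0.24957094 -1.05398584  0.05798142] [-3.14584189e-01  3.12390521e+00  5.14072767e-04]
```

```bash
python3 -m inch '[[0.004,0,0.006,0,0,0],[0,0,0,0,0,0],[0,0,0,0,0,0],[0,0,0,0,0,0],[0,0,0,0,0,0]]' | sed -n '2p;4p'; python3 -c "
from h import *
s=arm.read_state(); print(s['wrist_force'],s['ft_torque'],s['eef_rot'])"
```

```text
tool_pos: [447.1, 207.5, 149.8]
wrist_force: [5.2, 0.4, -4.6]
[ 5.15989364  0.39495554 -4.64394825] [ 0.18042122 -1.05642126  0.02478854] [-3.14587719e-01  3.12361757e+00  5.49657244e-04]
```

```bash
python3 -m inch '[[0.008,0,0,0,0,0],[0,0,0,0,0,0],[0,0,0,0,0,0],[0,0,0,0,0,0],[0,0,0,0,0,0]]' | sed -n '2p;4p'; python3 -c "
from h import *
s,im=snap('wrist','w20'); print(s['wrist_force'],s['ft_torque'],s['eef_rot'])
cv2.imwrite('pics/w20a.png',cv2.resize(im[140:400,220:420],None,fx=4,fy=2.3,interpolation=cv2.INTER_CUBIC))"
```

```text
tool_pos: [447.1, 207.5, 149.9]
wrist_force: [6.6, 1.2, -4.2]
[ 6.60313079  1.15076099 -4.23107267] [ 0.17795939 -1.09382848  0.0057222 ] [-3.14514355e-01  3.12313304e+00  6.75503487e-04]
```

View pics/w20a.png

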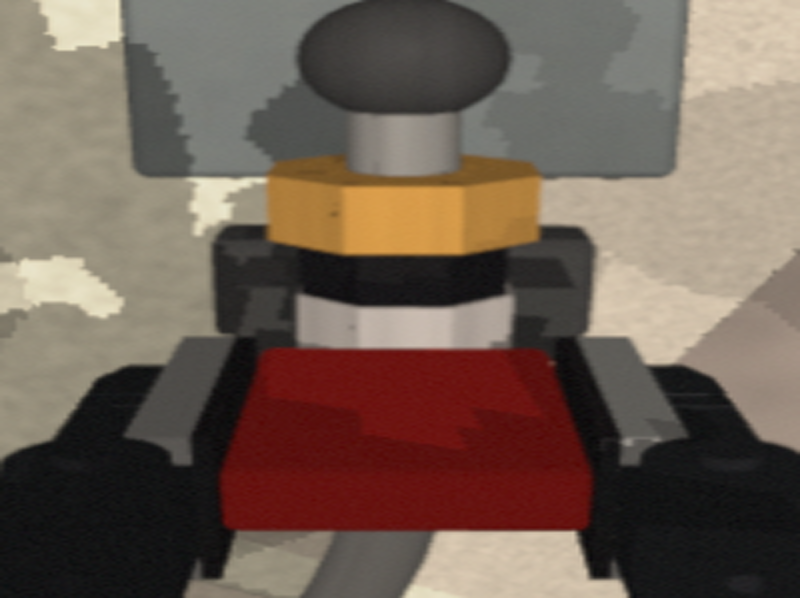

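```bash
python3 -m inch '[[0.007,0,0,0,0,0],[0,0,0,0,0,0],[0,0,0,0,0,0],[0,0,0,0,0,0],[0,0,0,0,0,0]]' | sed -n '1,2p;4p'; for i in 1 2; do python3 -m inch '[[0,0,0,0,0,0],[0,0,0,0,0,0],[0,0,0,0,0,0],[0,0,0,0,0,0],[0,0,0,0,0,0]]' | sed -n '1,2p;4p'; done
```

```text
t: 31.15
tool_pos: [447.1, 207.5, 149.9]
wrist_force: [5.5, 1.3, -5.0]
t: 31.57
tool_pos: [447.1, 207.5, 149.9]
wrist_force: [6.5, -0.0, -5.7]
t: 31.98
tool_pos: [447.1, 207.4, 149.9]
wrist_force: [6.3, 0.3, -4.2]
```

```bash
python3 -m inch '[[0.012,0,0,0,0,0],[0,0,0,0,0,0],[0,0,0,0,0,0],[0,0,0,0,0,0],[0,0,0,0,0,0]]' | sed -n '1,2p;4p'; for i in 1 2 ; do python3 -m inch '[[0,0,0,0,0,0],[0,0,0,0,0,0],[0,0,0,0,0,0],[0,0,0,0,0,0],[0,0,0,0,0,0]]' | sed -n '1,2p;4p'; done
```

```text
t: 32.4
tool_pos: [447.0, 207.5, 149.9]
wrist_force: [5.6, 0.8, -4.5]
t: 32.82
tool_pos: [447.0, 207.5, 149.9]
wrist_force: [6.7, 2.2, -5.1]
t: 33.23
tool_pos: [447.0, 207.5, 149.9]
wrist_force: [6.3, 1.6, -5.4]
```

```bash
cat > avg.py <<'E'
from h import *
F=[];T=[]
for i in range(6):
    s=arm.read_state();F.append(s['wrist_force']);T.append(s['ft_torque']);arm.camera('wrist')
print(s['t'],np.mean(F,0).round(2),np.std(F,0).round(2),np.mean(T,0).round(3),s['tool_pos'].round(2),R.from_rotvec(s['eef_rot']).as_matrix()[:,2].round(4))
E
python3 avg.py; python3 -m inch '[[0.012,0,0,0,0,0],[0,0,0,0,0,0],[0,0,0,0,0,0],[0,0,0,0,0,0],[0,0,0,0,0,0]]' | sed -n '1,2p;4p'; python3 avg.py
```

```text
33.4833 [ 6.35  0.96 -4.93] [0.34 0.29 0.56] [ 0.238 -1.249  0.052] [447.06 207.48 149.91] [ 3.7e-03  9.0e-04 -1.0e+00]
t: 33.95
tool_pos: [447.0, 207.5, 149.9]
wrist_force: [6.7, 1.2, -6.3]
34.2 [ 7.27  1.63 -5.93] [0.69 0.39 0.75] [ 0.236 -1.362  0.049] [446.98 207.46 149.9 ] [ 0.0042  0.001  -1.    ]
```

```bash
for i in 1 2; do python3 -m inch '[[0,0,0,0,0,0],[0,0,0,0,0,0],[0,0,0,0,0,0],[0,0,0,0,0,0],[0,0,0,0,0,0]]' | sed -n '1,2p;4p'; done;  python3 -m inch '[[-0.015,0,0,0,0,0],[-0.015,0,0,0,0,0],[-0.015,0,0,0,0,0],[0,0,0,0,0,0],[0,0,0,0,0,0]]' | sed -n '1,2p;4p'; python3 avg.py
```

```text
t: 34.67
tool_pos: [447.0, 207.5, 149.9]
wrist_force: [8.0, 1.8, -5.6]
t: 35.08
tool_pos: [447.0, 207.5, 149.9]
wrist_force: [7.3, 1.4, -5.8]
t: 35.5
tool_pos: [447.1, 207.5, 149.8]
wrist_force: [4.8, 0.7, -3.6]
35.75 [ 5.17  0.77 -3.61] [0.44 0.23 0.23] [ 0.163 -1.005  0.048] [447.08 207.49 149.82] [ 1.8e-03  5.0e-04 -1.0e+00]
```

```bash
python3 -m inch '[[-0.02,0,0,0,0,0],[-0.02,0,0,0,0,0],[-0.01,0,0,0,0,0],[0,0,0,0,0,0],[0,0,0,0,0,0]]' | sed -n '1,2p;4p'; python3 avg.py
```

```text
t: 36.22
tool_pos: [447.3, 207.6, 149.6]
wrist_force: [2.6, 0.9, -0.5]
36.4667 [ 1.85  0.45 -0.75] [0.64 0.35 0.43] [ 0.049 -0.365  0.009] [447.3  207.54 149.41] [-9.e-04 -1.e-04 -1.e+00]
```

```bash
python3 -m inch '[[-0.01,0,0,0,0,0],[0,0,0,0,0,0],[0,0,0,0,0,0],[0,0,0,0,0,0],[0,0,0,0,0,0]]' | sed -n '1,2p;4p'; python3 -m inch '[[0,0,0,0,0,0],[0,0,0,0,0,0],[0,0,0,0,0,0],[0,0,0,0,0,0],[0,0,0,0,0,0]]' 1; python3 -m inch '[[0,0,0,0,0,0],[0,0,0,0,0,0],[0,0,0,0,0,0],[0,0,0,0,0,0],[0,0,0,0,0,0]]';python3 -c "
from h import *
s,im=snap('wrist','w21'); print(s['wrist_force'],s['ft_torque'],s['eef_rot'])"
```

```text
t: 36.93
tool_pos: [447.4, 207.6, 149.2]
wrist_force: [0.7, -0.0, -2.1]
t: 37.35
tool_pos: [448.1, 207.7, 149.6]
eef_rot: [-0.315, 3.126, 0.0]
wrist_force: [-1.1, 0.3, -0.3]
gripper_width: 84.7
t: 37.77
tool_pos: [448.1, 207.7, 149.5]
eef_rot: [-0.315, 3.126, 0.0]
wrist_force: [0.1, 0.3, 0.2]
gripper_width: 85.4
[0.12564305 0.31662577 0.18459363] [ 0.02868182  0.02394093 -0.02081441] [-3.14822873e-01  3.12575058e+00  1.26225383e-04]
```

View pics/w21.png

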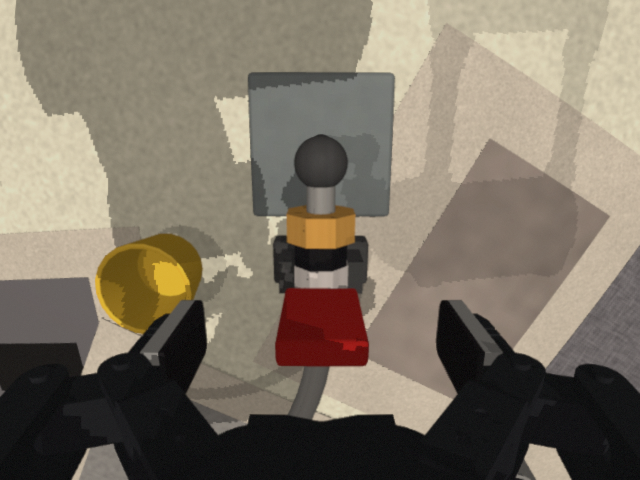

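```bash
python3 -m inch '[[0,0,-0.2,0,0,0],[0,0,-0.4,0,0,0],[0,0,-0.6,0,0,0],[0,0,-0.8,0,0,0],[0,0,-0.8,0,0,0]]'|sed -n '1,2p;4p'; python3 -m inch '[[0,0,-0.8,0,0,0],[0,0,-0.8,0,0,0],[0,0,-0.4,0,0,0],[0,0,0,0,0,0],[0,0,0,0,0,0]]'|sed -n '1,2p;4p'; for i in 1 2; do python3 -m inch '[[0,0,0,0,0,0],[0,0,0,0,0,0],[0,0,0,0,0,0],[0,0,0,0,0,0],[0,0,0,0,0,0]]'|sed -n '1,2p;4p'; done; python3 -c "
from h import *
_,a=snap('wrist','w22'); _,b=snap('side','s22'); snap('top','t22')
cv2.imwrite('pics/c22.png',np.hstack([cv2.resize(a[100:350,220:420],(400,500)),cv2.resize(b[150:260,200:288],(400,500),interpolation=cv2.INTER_CUBIC)]))"
```

```text
t: 38.23
tool_pos: [447.6, 207.6, 234.5]
wrist_force: [-0.3, 0.9, 0.5]
t: 38.65
tool_pos: [448.2, 207.7, 294.1]
wrist_force: [-0.9, -0.4, -0.2]
t: 39.07
tool_pos: [447.8, 207.6, 292.9]
wrist_force: [-0.1, -0.5, 0.0]
t: 39.48
tool_pos: [448.1, 207.7, 293.6]
wrist_force: [-0.1, -0.1, 0.2]
```

View pics/c22.png

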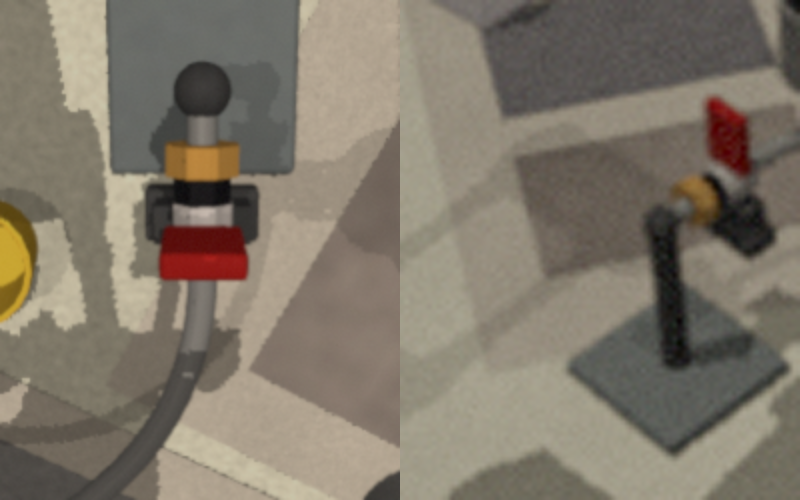

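View pics/t22.png

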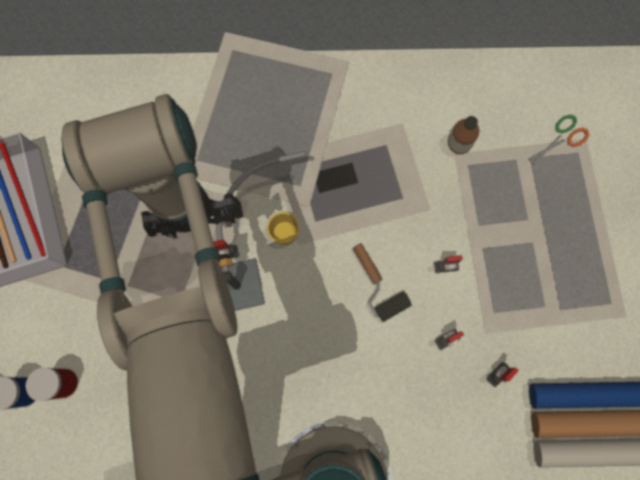

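```bash
python3 -c "
from plant import arm
print(arm.finish_job())"
```

```text
the job is handed in; nothing more can be done
None
```

I took the farthest of the four look-alike hangers by its tab and threaded it onto the rod. I turned it round the bend, pressed it against the buffer, let go and handed the job in at about 40 s of 72. No verdict was reported.

- **Press:** the wrist read about 7.5 N along the rod for more than a second, a little under the 8 N asked. The stop's own load is not measured. After rod friction it is probably 5 to 7 N, above the 4 N needed.
- **Rod load:** also not measured directly. Until the press the sideways wrist force stayed around 1 N or less. During the press the vertical reading suggests about 4 N net on the rod. Opposing forces inside the bore would not show in it.
- **Last pictures:** the hanger hangs upright against the buffer with the gripper clear, and the wrist force is near zero.
- **Bystanders:** the tub, bottle and brayer look unmoved in the top view. The tin was hidden by the arm there, so I could not check it, but nothing went near it.
- **Disagreement:** on the bend, the fitted rod line and my reading of the picture differed by up to about 0.8 mm sideways. That was within the bore's play, and forces stayed low.

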